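# Clamp a stack of granite samples in the rack vice

## Robot

A 7-joint arm with a two-finger parallel gripper is mounted at the origin on the work surface; the furniture and walls round the work are solid. World frame = base frame: x ahead of the robot, y to its left, z up, the work surface at z = 0. Lengths are in m, angles in rad, forces in N, time in s.
With the tool pointing down it reaches from about 0.4 to 0.875 m from the base axis. Payload 19.3 kg.
Tool frame: the origin (TCP) lies at the centre of the arm's flange, where the gripper is bolted on; the fingertips stand 173 mm ahead of it and the grasp point (between the pads) lies 155 mm ahead of it (bot.grip_point_offset is the distance from the TCP to the grasp point, in m); z points along the fingers, x is the direction in which the jaws open and shut, and the axes are right-handed (so a half turn about z gives the same grasp; the last joint's range is limited). The gripper opens to 85 mm and grips with 20 to 120 N. Pads are 22 mm wide; open, the fingers measure 114 mm over their backs; the gripper's body (76 mm by 85 mm) begins 54 mm behind the grasp point. The pads swing forward as they close: fully open they stand 13 mm farther back than shut.
Start: joints at [1.137, 0.521, -0.036, 1.599, 0.021, 1.021, -0.113], TCP at [0.222, -0.584, 0.405] pointing down, gripper open.
Joint ranges: [-2.91, 2.91], [-0.3, 2.13], [-1.5, 1.42], [0.17, 2.43], [-1.26, 4.41], [0.16, 1.93], [-2.52, 2.52]. Speed limits (rad/s): [1.89, 1.89, 2.39, 2.39, 3.01, 3.01, 3.01].

## Interface

Orientations are given as [roll, pitch, yaw] about the fixed x, y, z axes, in that order (R = Rz(yaw) Ry(pitch) Rx(roll)).
In Python, from workcell import bot gives the robot as it stands.
- The arm moves only by the tool step_arm, never from a script. Its argument "plan" is a list that holds one entry, the list of rows, each a list of 4 numbers: the shift along the world's x, y, z in cm, then the turn about the world's z in rad. A call has 1 to 12 rows; each row is the pose to reach, as a shift and turn from the pose measured when the call began; what a row does not reach only later rows make up. A row lasts 1/12 s, in which the tool goes at most 41.7 mm and 7.16 degrees, less where a joint would pass 70% of its speed; a pose out of reach is approached as far as the arm can. A call with a gripper value outside its range is refused whole. "jaw" is the closure, from 0 (fully open) to 1 (shut), set as the call begins (left out, the last holds). The fingers move at their own pace and stop on an object; "force" is the grip in N (left out, the last holds). Time passes only in rows, so rows that repeat a pose let the fingers close. It gives the time, the measured TCP pose, the force and the opening at its end, in the units of the state.
- bot.observe(): the state, without advancing time (a new reading comes with each control period).
- bot.grab_frame(name): name is "side" or "top" or "wrist"; returns a dict with "pixels" (420x560x3 uint8, blue, green, red), "mtx" (3x3 intrinsics, pixels), "R" (3x3) and "t" (3): a world point X has camera coordinates R X + t. Camera axes: x right, y down, z forward; pixel columns grow to the right and rows downward; lengths in m; the calibration is good to about 2 mm. A picture is of the moment at which its call begins. There is no depth.
- bot.job_done(): hands the job in, once; it reports no verdict.
The state is a dict: "clock": time; "qpos": joint angles; "qd": joint speeds; "joint_efforts": joint torques, N m; "position": TCP position; "tool_rot": TCP orientation; "force": force on the tool from outside, world axes, zero at the start; "moment": the same for the moment, N m; "grip_width": finger opening in m.
Only numpy, scipy, OpenCV 4.12 (cv2) and the standard library are available. Lean on these libraries where they do the work, as an engineer would, in place of code of your own. Each camera call takes 0.05 s, during which the arm holds its last target.

## Task

Gang up the granite sample tiles for edge polishing: lay all of them flat and squarely on top of one another in the middle of the vice's bed, between the open jaws. Then fit the box spanner over the square spindle at the bottom of the vice's well and tighten the jaw clockwise with the spanner, in short swings because the splash guard blocks a full turn (lift off, swing back, refit), until the stack is firmly clamped against the fixed jaw. Finally stand the spanner upright on its round rubber pad again; do not push the jaw by hand and leave everything else where it is.

Things in the scene. Friction and masses are not known exactly. Their poses are not given: they have to be found in the camera images.
- vice: Grey rack vice, fixed; place and yaw vary. Origin: underside of the base, on the centre line, z up; +y points along the base from the gear housing to the fixed jaw. Base x -62 to 78, y -127 to 147 mm, top 18 mm up. Rubber bed strip 56 mm wide (x), y 31 to 115, top 20 mm up. Fixed jaw: face at y = 115, top 62 mm up, with two side cheeks (inner faces at x = -35 and 35) reaching forward to y = 97.
- bed (a point): Point on the bed (vice x 0, y 87 mm, 20 mm up) over which the centres of the clamped tiles come to lie; axes as the vice's. With the jaw open, tile centres may lie up to 19 mm nearer to the moving jaw (vice -y): the jaw pushes the stack home. 4 to 14 mm of air at the fixed jaw is good.
- jaw: Moving steel jaw, 64 mm wide, 26 mm thick, top 62 mm up. Origin in the plane of its pressing face at table height, on the vice's centre line, axes as the vice's; the face looks to vice +y. Its gap to the fixed jaw is 86 mm minus 7 mm per rad of spindle. The rack holds it against pushes up to about 28 N.
- spindle (a joint): Angle of the upright square steel spindle in the well, rad, growing clockwise seen from above: 0 jaw fully open, about 4.29 jaw on the 56 mm tiles, starts 0.1 to 1.0. Turns at about 0.2 N m and stays. 20 x 20 mm, 26 to 46 mm up, then a conical lead to 51.5 mm. At 0 its flats face along vice x and y, and a red line on its top points to vice +x.
- well (a point): Centre of the floor of the round well (diameter 46 mm, 30 mm deep) in the top of the vice's gear housing, on the spindle's axis: vice x 0, y -70 mm, 26 mm up; axes as the vice's. Housing 80 x 80 mm, top 56 mm up.
- guard (a point): Middle of the top edge of the yellow splash guard, an upright plate along the vice's y axis, 4 mm thick (x), 135 mm long, top 100 mm above the table, inner face 70 mm from the spindle's axis on the vice's +x side. It lets the seated spanner's bar swing only about 1.1 rad either way from parallel to the guard.
- key_grip (a point): Loose box spanner 0.25 kg: upright square steel tube 75 mm long, outside 29 x 29 mm, inside 22 x 22 mm, open below, 0.1 rad play each way on the spindle; 150 mm bar, 10 mm thick, red ends, 62 mm above its foot. Point: on the axis 55 mm above the foot; z up, bar along y, free flats face +x and -x (grip these). Height on its pad 61 mm, seated on the well's floor 81 mm.
- key_stand: Round black rubber pad on the table for the box spanner, 84 mm diameter, 6 mm high, fixed; origin at the centre of its underside.
- tile_a_mid (a point): Granite sample tile (red-brown), 56 x 56 x 10 mm, 0.105 kg, loose; the point is its centre, axes along its edges, z up. Two to four of the four tiles are present.
- tile_b_mid (a point): Granite sample tile (grey), 56 x 56 x 10 mm, 0.105 kg, loose; the point is its centre, axes along its edges, z up. Two to four of the four tiles are present.
- tile_c_mid (a point): Granite sample tile (red-brown), 56 x 56 x 10 mm, 0.105 kg, loose; the point is its centre, axes along its edges, z up. Two to four of the four tiles are present.
- tile_d_mid (a point): Granite sample tile (grey), 56 x 56 x 10 mm, 0.105 kg, loose; the point is its centre, axes along its edges, z up. Two to four of the four tiles are present.
- felt_wheel: Cream felt wheel, 60 mm diameter, 25 mm high, loose bystander; origin at the centre of its underside.
- wedge_b: Wooden wedge 30 x 75 x 22 mm, loose bystander; origin at the centre of its underside.
Not all that is in view belongs to the job. Of the things that look like the key_stand, the larger one is meant.

How it is judged:
By the outcome, as a careful person would: the job done as asked, in the order asked, and still so for the second after the job is handed in, with the robot touching nothing.
Of tile_a, tile_b, tile_c, tile_d only 2 to 4 are there at a start; the rules pass over those that are not, and their reading is None.
At some moment in a run one of tile_a, tile_b, tile_c, tile_d may be knocked a few centimetres aside while the robot is not near it.
It also fails if it takes over 210 s, if anything falls off the work surface, if the arm or the gripper's body presses on something with over 40 N, if the wrist force passes 120 N, or if a joint passes its speed limit or range.

## Working session

There is one attempt and no reset: what is moved stays moved. The work goes in short steps, Python scripts to look and compute and a tool call to move; the robot and the scene stay as the last step left them, time stands still between calls to the robot, and variables do not carry over. Pictures are saved under pics/ and viewed, and the job is handed in when it is done.

Besides the shell and the picture viewer there is one more tool, called by a JSON object that holds its "name" and its "arguments", one argument or row to a line. step_arm: Moves the arm, as the interface text tells. Its arguments: {"type":"object","properties":{"plan":{"type":"array"},"jaw":{"type":"number"},"force":{"type":"number"}},"required":["plan"]}

```bash
ls; mkdir -p pics
cat > h.py <<'E'
import numpy as np, cv2
from workcell import bot
def snap(n,f):
    d=bot.grab_frame(n); cv2.imwrite('pics/'+f+'.png',d['pixels']); np.savez('pics/'+f+'.npz',**{k:np.array(v) for k,v in d.items()}); return d
def load(f): return dict(np.load('pics/'+f+'.npz'))
def px2w(d,uv,z):
    uv=np.atleast_2d(np.array(uv,float)); out=[]
    K,R,t=np.array(d['mtx']),np.array(d['R']),np.array(d['t'])
    C=-R.T@t
    for u,v in uv:
        r=R.T@np.linalg.solve(K,[u,v,1]); out.append(C+r*(z-C[2])/r[2])
    return np.array(out)
def w2px(d,X):
    X=np.atleast_2d(X); c=(np.array(d['R'])@X.T).T+np.array(d['t']); p=(np.array(d['mtx'])@c.T).T
    return p[:,:2]/p[:,2:]
E
python3 - <<'E'
from h import *
print(bot.observe())
for n in ['side','top','wrist']:
    d=snap(n,n+'0'); print(n,-np.array(d['R']).T@np.array(d['t']),d['mtx'][0][0])
E
```

```text
pics
{'clock': 0.0, 'qpos': array([ 1.13679419,  0.52201057, -0.03634321,  1.60001657,  0.02122634,
        1.02106584, -0.11281972]), 'qd': array([-1.37330247e-03,  9.01895232e-04,  9.44526789e-04,  2.19640662e-04,
        1.47765790e-03, -6.34414158e-05,  1.04547847e-03]), 'joint_efforts': array([-1.86278237e-03, -9.27088666e+01,  1.97872773e+00, -3.69932520e+01,
        1.78262562e-02,  8.20602640e-03,  2.88895512e-05]), 'position': array([ 0.22232644, -0.58396899,  0.40412452]), 'tool_rot': array([ 3.14149940e+00,  1.11059555e-03, -1.20699630e+00]), 'force': array([-0.07223262,  0.18230788, -0.80767452]), 'moment': array([-0.03179237, -0.01837359,  0.00366133]), 'grip_width': 0.08520101162423072}
side [0.16598861 1.12031474 0.66763805] 424.0788055192037
top [ 0.28257363 -0.02267291  1.06277527] 402.25289376607697
wrist [ 0.28317422 -0.56135689  0.37301088] 336.20647081166965
```

View pics/top0.png

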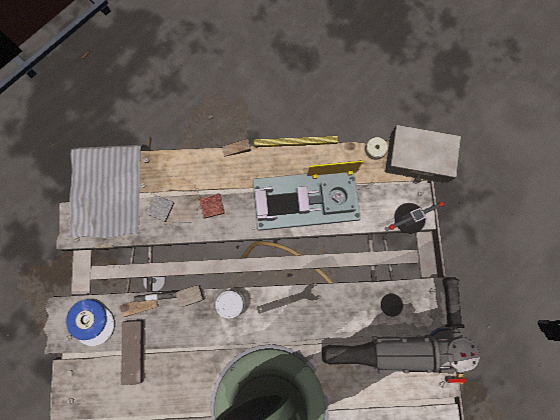

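View pics/side0.png

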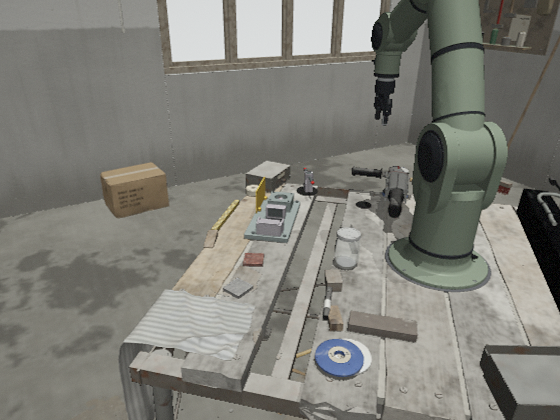

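View pics/wrist0.png

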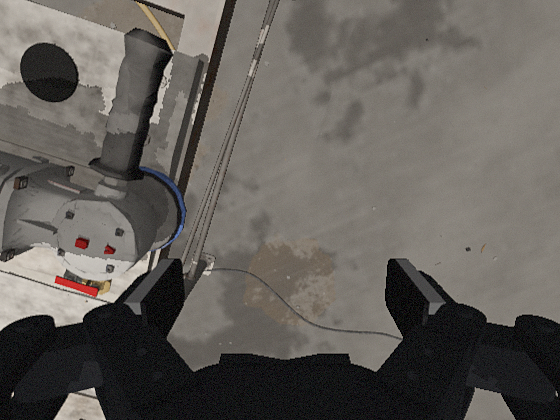

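Run:
```python
from h import *
d=load('top0');p=d['pixels']
a=cv2.resize(p[130:250,135:255],None,fx=5,fy=5,interpolation=cv2.INTER_CUBIC)
cv2.imwrite('pics/c1.png',a)
a=cv2.resize(p[130:250,245:455],None,fx=3.8,fy=3.8,interpolation=cv2.INTER_CUBIC)
cv2.imwrite('pics/c2.png',a)
for n,uv,z in [('grey',(159,209),.01),('red',(211,206),.01),('spind',(338,196),.05),('pad',(408,216),.006),('smallpad',(391,304),.006),('felt',(377,147),.025)]:
    print(n,px2w(d,uv,z))
```

```text
grey [[0.49866906 0.28970968 0.01      ]]
red [[0.50501384 0.15104817 0.01      ]]
spind [[ 0.51862122 -0.18325254  0.05      ]]
pad [[ 0.47159921 -0.37487766  0.006     ]]
smallpad [[ 0.24306133 -0.31419696  0.006     ]]
felt [[ 0.65937717 -0.298674    0.025     ]]
```

View pics/c1.png

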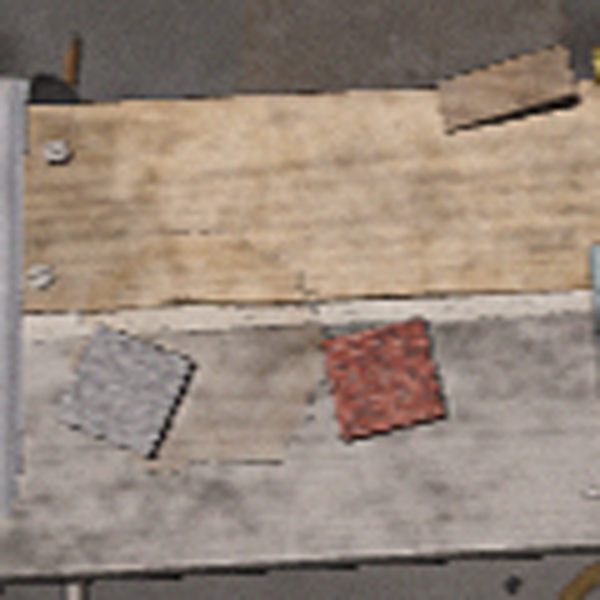

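View pics/c2.png

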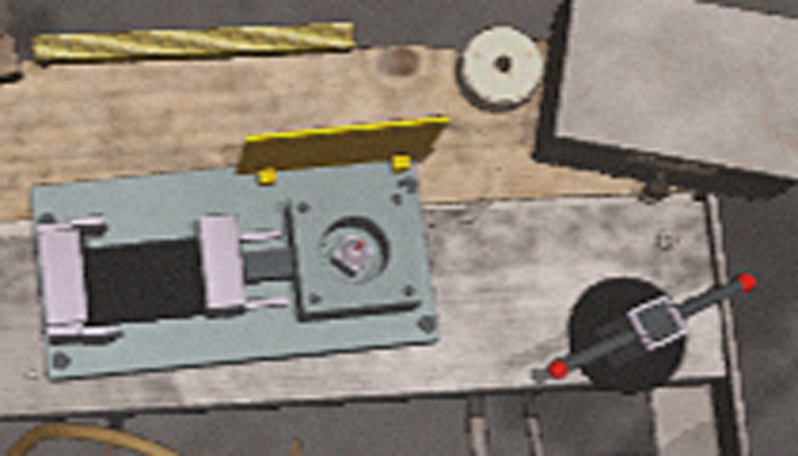

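{"name": "step_arm", "arguments": {
  "plan": [
    [[28,23,2,0.6],[28,23,2,0.6],[28,23,2,0.6],[28,23,2,0.6],[28,23,2,0.6],[28,23,2,0.6],[28,23,2,0.6],[28,23,2,0.6],[28,23,2,0.6],[28,23,2,0.6],[28,23,2,0.6],[28,23,2,0.6]]
  ]
}}

```text
clock: 1.15
position: [0.502, -0.3543, 0.424]
tool_rot: [3.141, 0.001, -0.607]
force: [-0.2, 0.1, -0.6]
grip_width: 0.0854
```

{"name": "step_arm", "arguments": {
  "plan": [
    [[0,51,0,0.6],[0,51,0,0.6],[0,51,0,0.6],[0,51,0,0.6],[0,51,0,0.6],[0,51,0,0.6],[0,51,0,0.6],[0,51,0,0.6],[0,51,0,0.6],[0,51,0,0.6],[0,51,0,0.6],[0,51,0,0.6]]
  ]
}}

```text
clock: 2.15
position: [0.5018, 0.1464, 0.4241]
tool_rot: [3.14, 0.001, -0.01]
force: [2.5, 0.4, 0.6]
grip_width: 0.0855
```

Run:
```python
from h import *
d=snap('wrist','w1');snap('top','t1');print(bot.observe()['position'])
for x,y in [(.5,.29),(.5,.15)]: print(w2px(d,[x,y,.01]))
```

```text
[0.50116328 0.15106755 0.42421098]
[[281.61251856  40.29880733]]
[[283.18285414 174.02476763]]
```

View pics/w1.png

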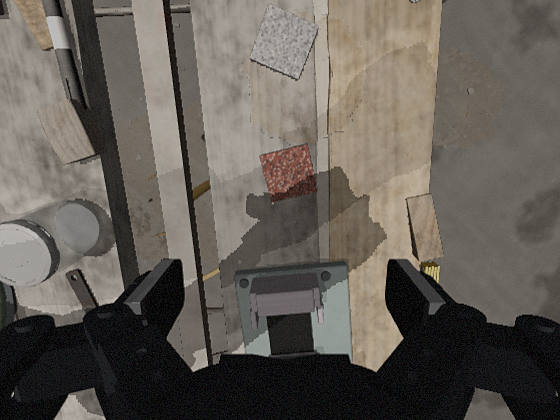

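Run:
```python
from h import *
d=load('w1');p=d['pixels']
cv2.imwrite('pics/c3.png',np.hstack([cv2.resize(p[0:95,235:335],(500,475),interpolation=cv2.INTER_CUBIC)[:, :390],cv2.resize(p[130:225,245:345],(500,475),interpolation=cv2.INTER_CUBIC)[:,:400]]))
s=bot.grab_frame('side'); cv2.imwrite('pics/c4.png',cv2.resize(s['pixels'][200:310,190:330],None,fx=5,fy=5,interpolation=cv2.INTER_CUBIC))
```

```text
(no output)
```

View pics/c3.png

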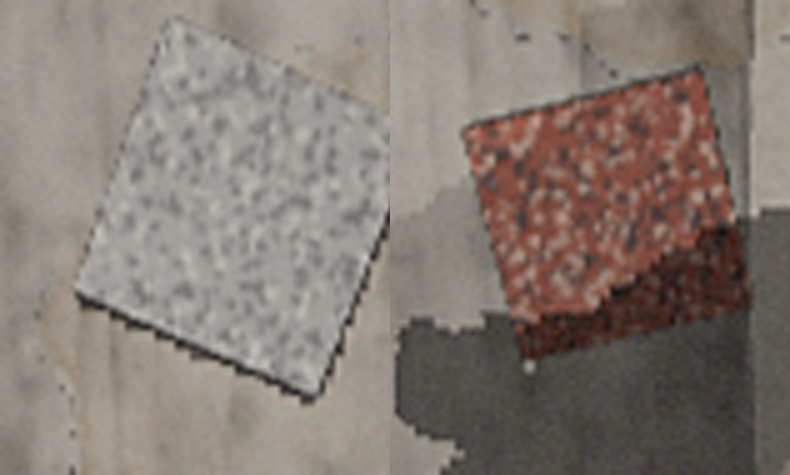

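View pics/c4.png

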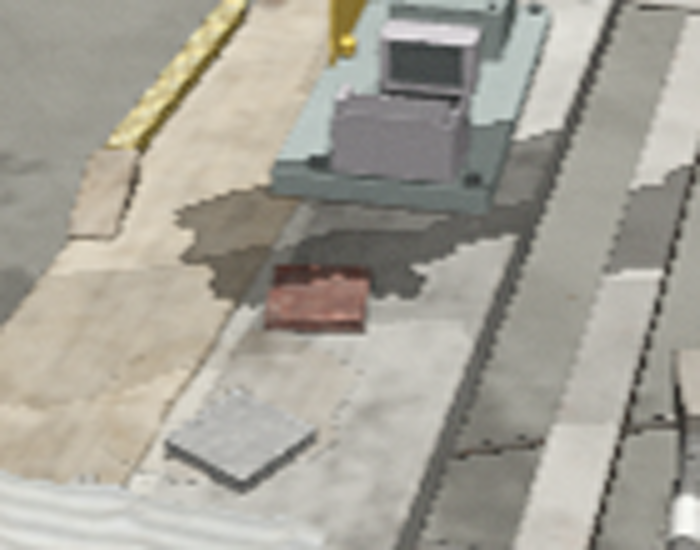

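```bash
cat >> h.py <<'E'
def sq(d,uv,z):
    P=px2w(d,uv,z)[:,:2]; c=P.mean(0); n=len(P)
    L=[np.linalg.norm(P[i]-P[(i+1)%n])*1000 for i in range(n)]
    A=[np.arctan2(*(P[(i+1)%n]-P[i])[::-1]) for i in range(n)]
    a=np.angle(np.mean(np.exp(4j*np.array(A))))/4
    return c,np.round(L,1),a
def V(pose,pts):
    x,y,a=pose; pts=np.atleast_2d(np.array(pts,float)); R=np.array([[np.cos(a),-np.sin(a)],[np.sin(a),np.cos(a)]])
    return np.c_[(R@pts[:,:2].T).T+[x,y],pts[:,2]]
E
python3 - <<'E'
from h import *
from scipy.optimize import least_squares
d=load('w1')
print('grey',sq(d,[(269.4,3.6),(250.2,58.2),(297.4,78.4),(316.6,23.8)],.01))
print('red',sq(d,[(259.6,156),(307.6,143.4),(317,190.6),(272.4,201.4)],.01))
t=load('t1')
g=np.array([(32,187),(50,380),(438,342),(286,205),(300,320),(424,300)])/3.8+[245,130]
m=np.array([(78,147,18),(-62,147,18),(-62,-127,18),(40,-30,56),(-40,-30,56),(-40,-110,56)])/1000
r=least_squares(lambda q:(w2px(t,V(q,m))-g).ravel(),[.5,-.1,0]); print(r.x,r.fun.round(1))
E
```

```text
grey (array([0.50182412, 0.28874947]), array([55.2, 53.7, 56. , 51.7]), np.float64(-0.3813416465807254))
red (array([0.50684065, 0.15077527]), array([55.8, 55.2, 53.5, 54.7]), np.float64(0.23264558712638242))
[ 0.5102154  -0.11371667  0.08702575] [-0.9  0.1 -0.9  0.6  0.5  0.3  0.9 -1.1  1.  -1.1 -0.5  1.1]
```

{"name": "step_arm", "arguments": {
  "plan": [
    [[0.55,0,-8,0.12],[0.55,0,-16,0.24],[0.55,0,-20,0.24],[0.55,0,-22,0.24],[0.55,0,-23,0.24],[0.55,0,-23.4,0.24],[0.55,0,-23.4,0.24],[0.55,0,-23.4,0.24]]
  ],
  "force": 40,
  "jaw": 0
}}

```text
clock: 2.97
position: [0.5072, 0.1465, 0.1897]
tool_rot: [3.141, 0.004, 0.234]
force: [-0.3, -0.2, 0.5]
grip_width: 0.0853
```

Run:
```python
from h import *
o=bot.observe();print(o['position'],o['tool_rot'])
d=snap('wrist','w2');s=bot.grab_frame('side')
u=w2px(s,[.505,.15,.01])[0].astype(int);print(u)
a=s['pixels'][u[1]-60:u[1]+30,u[0]-60:u[0]+60]
cv2.imwrite('pics/c5.png',cv2.resize(a,None,fx=6,fy=6,interpolation=cv2.INTER_CUBIC))
```

```text
[0.50715502 0.14653333 0.18965854] [3.14084625 0.00377428 0.23439744]
[254 257]
```

View pics/c5.png

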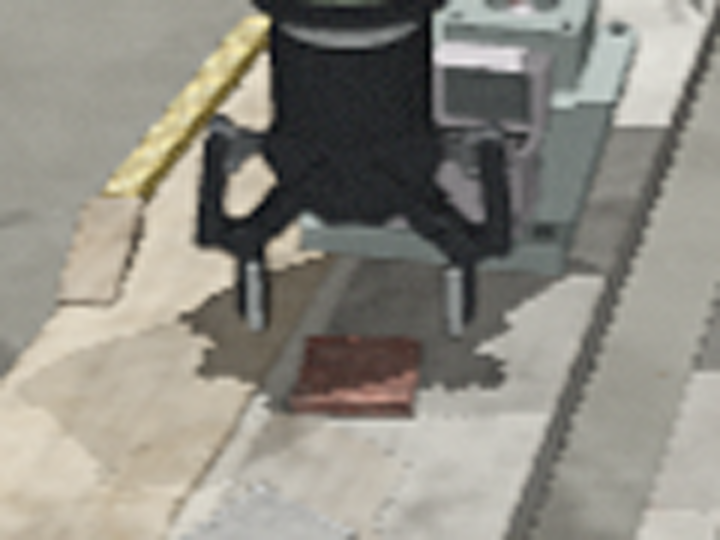

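View pics/w2.png

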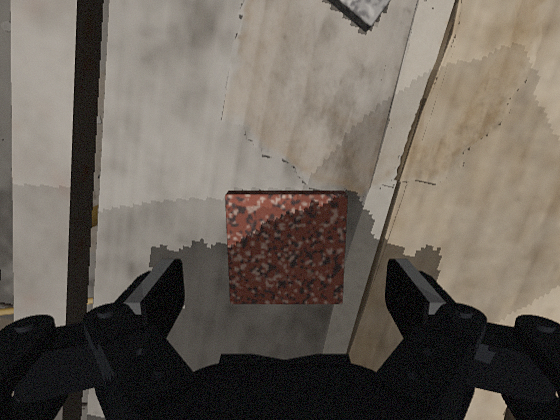

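Run:
```python
from h import *
d=load('w2')
print('red',sq(d,[(226,194),(346.5,192),(344,304),(229,304)],.01))
s=bot.grab_frame('side')
for sg,px in [(1,(236.8,251.7)),(-1,(270,251.9))]:
  c,si=np.cos(.234),np.sin(.234)
  for z in (.01,.02,.03): print(z,w2px(s,[.507+sg*.0445*c,.1465+sg*.0445*si,z]),px)
```

```text
red (array([0.50631697, 0.15074681]), array([54.4, 56.5, 56.8, 55.7]), np.float64(0.24041813076147403))
0.01 [[238.50141561 256.21027119]] (236.8, 251.7)
0.02 [[238.38617649 253.24157706]] (236.8, 251.7)
0.03 [[238.27008332 250.25088156]] (236.8, 251.7)
0.01 [[269.49604533 257.12519032]] (270, 251.9)
0.02 [[269.49523307 254.15362563]] (270, 251.9)
0.03 [[269.49441479 251.15999171]] (270, 251.9)
```

{"name": "step_arm", "arguments": {
  "plan": [
    [[-0.08,0.42,0,0],[-0.08,0.42,-0.8,0],[-0.08,0.42,-1.5,0],[-0.08,0.42,-1.57,0],[-0.08,0.42,-1.57,0],[-0.08,0.42,-1.57,0]]
  ]
}}

```text
clock: 3.62
position: [0.5071, 0.1516, 0.1761]
tool_rot: [3.141, -0.001, 0.235]
force: [1.0, 1.4, 0.3]
grip_width: 0.0852
```

{"name": "step_arm", "arguments": {
  "plan": [
    [[0,0,0,0],[0,0,0,0],[0,0,0,0],[0,0,0,0],[0,0,0,0],[0,0,0,0]]
  ],
  "jaw": 1,
  "force": 40
}}

```text
clock: 4.12
position: [0.5071, 0.1517, 0.1766]
tool_rot: [3.141, -0.001, 0.235]
force: [-3.4, -1.3, 9.2]
grip_width: 0.0537
```

Run:
```python
from h import *
o=bot.observe();print(o['position'],o['tool_rot'],o['force'],o['grip_width'])
s=bot.grab_frame('side')
u=w2px(s,[.505,.15,.01])[0].astype(int);print(u)
a=s['pixels'][u[1]-60:u[1]+30,u[0]-60:u[0]+60]
cv2.imwrite('pics/c6.png',cv2.resize(a,None,fx=6,fy=6,interpolation=cv2.INTER_CUBIC))
```

```text
[0.50708815 0.15165505 0.17656482] [ 3.14126255e+00 -1.10468504e-03  2.34937176e-01] [-3.41809364 -1.27493536  9.19358552] 0.05368591734409892
[254 257]
```

View pics/c6.png

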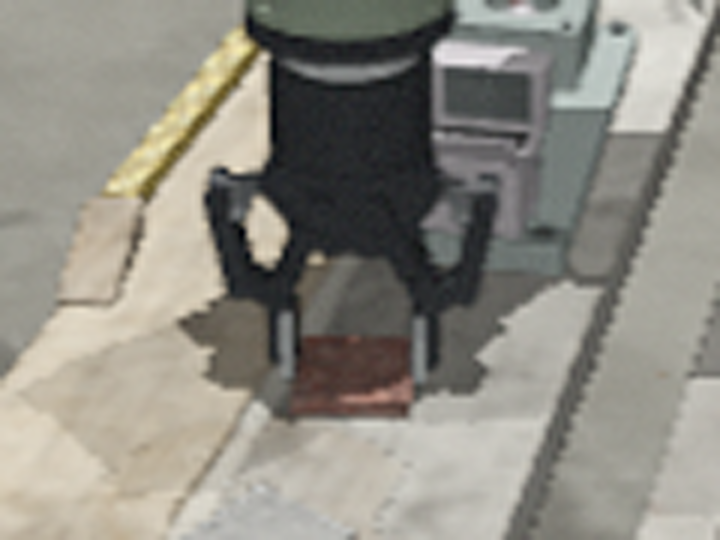

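{"name": "step_arm", "arguments": {
  "plan": [
    [[0,0,0.5,0],[0,0,2,0],[0,0,5,0],[0,0,9,0],[0,0,13,0],[0,0,17,0],[0,0,18,0],[0,0,18,0]]
  ]
}}

```text
clock: 4.83
position: [0.5075, 0.1518, 0.3598]
tool_rot: [3.141, -0.006, 0.234]
force: [-0.4, 1.0, -1.7]
grip_width: 0.054
```

{"name": "step_arm", "arguments": {
  "plan": [
    [[-0.4,-4,4,-0.075],[-0.4,-8,8,-0.15],[-0.4,-12,8,-0.15],[-0.4,-16,8,-0.15],[-0.4,-20,8,-0.15],[-0.4,-24,8,-0.15],[-0.4,-25,8,-0.15],[-0.4,-25,8,-0.15],[-0.4,-25,8,-0.15]]
  ]
}}

```text
clock: 5.58
position: [0.5032, -0.0999, 0.4384]
tool_rot: [3.141, -0.004, 0.081]
force: [-0.0, 1.6, -0.9]
grip_width: 0.0539
```

Run:
```python
from h import *
o=bot.observe();print(o['position'],o['tool_rot'],o['force'],o['grip_width'])
snap('wrist','w3')
```

```text
[ 0.50323906 -0.09990949  0.43842677] [ 3.14131608 -0.00446689  0.08123872] [-0.03042278  1.64871834 -0.86977048] 0.05385959777204265
```

View pics/w3.png

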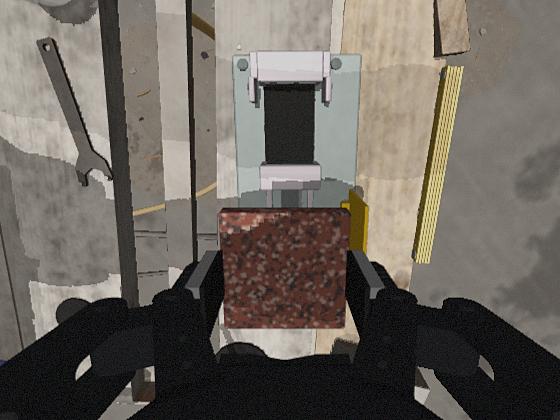

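Run:
```python
from h import *
d=load('w3');p=d['pixels']
cv2.imwrite('pics/c7.png',cv2.resize(p[45:210,225:370],None,fx=3.6,fy=3.6,interpolation=cv2.INTER_CUBIC))
```

```text
(no output)
```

View pics/c7.png

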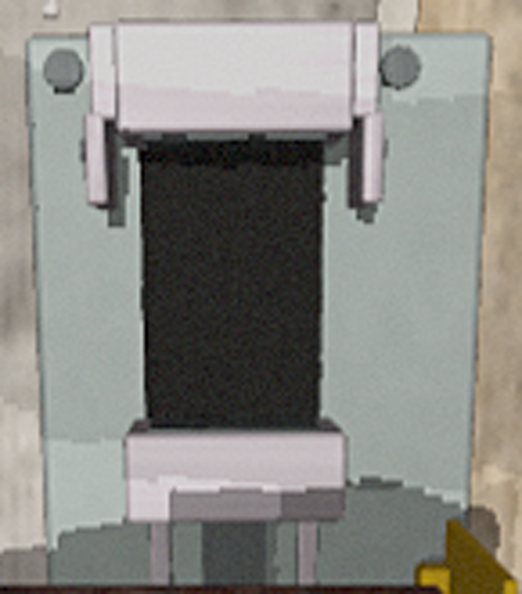

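Run:
```python
from h import *
from scipy.optimize import least_squares
d=load('w3'); t=load('t1')
f=lambda a:np.array(a)/3.6+[225,45]
B=f([(27,36),(488,36)]); J=f([(127,432),(345,432)]); S=f([(141,170),(147,420),(322,170),(320,420)])
F=f([(234,130)])
g=np.array([(32,187),(50,380),(438,342),(286,205),(300,320),(424,300)])/3.8+[245,130]
m=np.array([(78,147,18),(-62,147,18),(-62,-127,18),(40,-30,56),(-40,-30,56),(-40,-110,56)])/1000
def res(q,wt=0.):
    P=q[:3]; r=[]
    r+=list((w2px(d,V(P,[[-.062,.147,.018],[.078,.147,.018]]))-B).ravel())
    r+=list((w2px(d,V(P,[[-.032,q[3],.062],[.032,q[3],.062]]))-J).ravel())
    inv=px2w(d,S,.02); c,s=np.cos(P[2]),np.sin(P[2])
    xx=(inv[:,0]-P[0])*c+(inv[:,1]-P[1])*s
    r+=list((xx-np.array([-.028,-.028,.028,.028]))*900)
    r+=[(w2px(d,V(P,[[0,.115,.062]]))-F)[0,1]]
    r+=list(wt*(w2px(t,V(P,m))-g).ravel())
    return np.array(r)
for w in (0,.7):
    r=least_squares(res,[.51,-.113,.087,.033],args=(w,)); print(r.x,r.fun.round(1)); 
    print(V(r.x[:3],[[0,.078,.02],[0,-.07,.05]]))
```

```text
[ 0.51249298 -0.11487108  0.08635559  0.03486799] [-1.2 -0.1  1.8 -0.8 -1.   0.2  0.7 -0.2  0.4  0.6 -0.7 -0.1  0.9 -0.
 -0.  -0.  -0.   0.  -0.   0.  -0.   0.  -0.  -0.   0. ]
[[ 0.50576561 -0.03716174  0.02      ]
 [ 0.51853036 -0.18461024  0.05      ]]
[ 0.51220726 -0.11473872  0.0843353   0.03471328] [-1.2 -0.3  1.8 -0.8 -1.2  0.2  0.5 -0.1  0.4  0.8 -0.6  0.1  0.8 -0.3
 -0.5 -0.4 -0.2  0.6 -0.2  0.9 -1.3  0.9 -1.3 -0.1  0.3]
[[ 0.5056369  -0.03701594  0.02      ]
 [ 0.51810373 -0.18448994  0.05      ]]
```

Run:
```python
from h import *
d=load('w3'); p=d['pixels']
cv2.imwrite('pics/c8.png',cv2.resize(p[195:340,205:365],None,fx=4,fy=4,interpolation=cv2.INTER_CUBIC))
print(sq(d,[(219,212),(350,211),(345,327),(225,327)],.2718))
```

```text
(array([ 0.50413537, -0.10005909]), array([54.7, 55.3, 55.2, 54.8]), np.float64(0.08336831506873926))
```

View pics/c8.png

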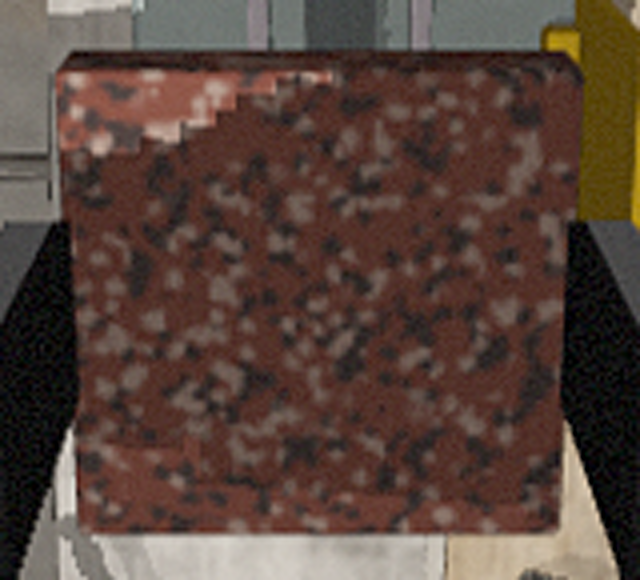

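{"name": "step_arm", "arguments": {
  "plan": [
    [[0.2,3,0,0.004],[0.2,6.3,-3,0.004],[0.2,6.3,-7,0.004],[0.2,6.3,-11,0.004],[0.2,6.3,-15,0.004],[0.2,6.3,-19,0.004],[0.2,6.3,-21,0.004],[0.2,6.3,-22,0.004],[0.2,6.3,-22.5,0.004],[0.2,6.3,-22.5,0.004],[0.2,6.3,-22.5,0.004]]
  ]
}}

```text
clock: 6.55
position: [0.5058, -0.035, 0.2147]
tool_rot: [-3.141, -0.006, 0.088]
force: [0.5, 0.3, -1.2]
grip_width: 0.0535
```

Run:
```python
from h import *
o=bot.observe();print(o['position'],o['tool_rot'],o['force'],o['grip_width'])
snap('wrist','w4')
s=snap('side','s4')
u=w2px(s,[.505,-.037,.03])[0].astype(int);print(u)
a=s['pixels'][u[1]-50:u[1]+40,u[0]-60:u[0]+60]
cv2.imwrite('pics/c9.png',cv2.resize(a,None,fx=6,fy=6,interpolation=cv2.INTER_CUBIC))
```

```text
[ 0.50583537 -0.03495132  0.21471881] [-3.14149322 -0.00631901  0.08811885] [ 0.47851058  0.33637193 -1.21240292] 0.053513836236378204
[272 221]
```

View pics/c9.png

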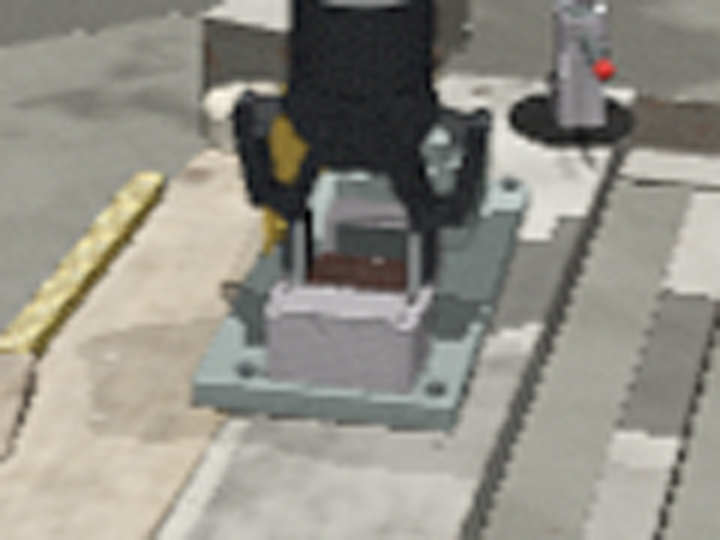

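View pics/w4.png

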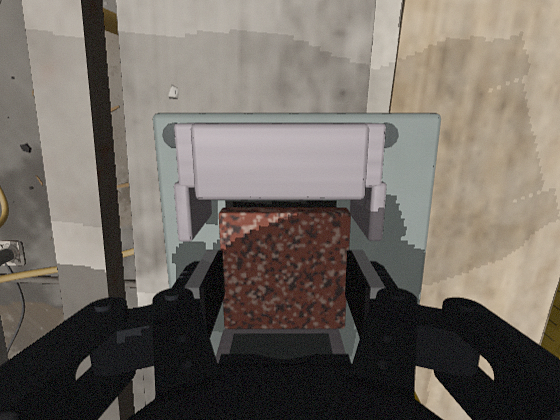

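Run:
```python
from h import *
d=load('w4'); p=d['pixels']
z=.2147-.1766+.010
c,L,a=sq(d,[(219,212),(350,211),(345,328),(225,328)],z); print(c,L,a)
P=[.5122,-.1148,.085]
for n,uv,zz in [('jawface L',(195,198),.062),('jawface R',(367,198),.062),('baseL',(153,114),.018),('baseR',(440,114),.018),('tile',w2px(d,[c[0],c[1],z])[0],z)]:
    X=px2w(d,uv,zz)[0]; dx=X[:2]-P[:2]; R=np.array([[np.cos(P[2]),np.sin(P[2])],[-np.sin(P[2]),np.cos(P[2])]])
    print(n,(R@dx*1000).round(1))
```

```text
[ 0.50703879 -0.03526549] [54.7 55.9 55.2 55.3] 0.08982715930964674
jawface L [-31.8 116.5]
jawface R [ 31.9 116.5]
baseL [-60.7 147. ]
baseR [ 75.4 147.3]
tile [ 1.6 79.7]
```

{"name": "step_arm", "arguments": {
  "plan": [
    [[-0.15,-0.1,-0.6,-0.003],[-0.15,-0.1,-1.2,-0.003],[-0.15,-0.1,-1.5,-0.003],[-0.15,-0.1,-1.7,-0.003],[-0.15,-0.1,-1.75,-0.003],[-0.15,-0.1,-1.75,-0.003],[-0.15,-0.1,-1.75,-0.003]]
  ]
}}

```text
clock: 7.23
position: [0.5044, -0.0363, 0.1975]
tool_rot: [3.141, -0.007, 0.085]
force: [-0.9, -0.1, -1.0]
grip_width: 0.0537
```

{"name": "step_arm", "arguments": {
  "plan": [
    [[0,0,-0.1,0],[0,0,-0.1,0],[0,0,-0.1,0]]
  ]
}}

```text
clock: 7.48
position: [0.5045, -0.0363, 0.1968]
tool_rot: [3.141, -0.007, 0.085]
force: [-1.2, 0.1, 4.9]
grip_width: 0.0539
```

Touching the bed. Release.

{"name": "step_arm", "arguments": {
  "plan": [
    [[0,0,0.05,0],[0,0,0.05,0],[0,0,0.05,0],[0,0,0.05,0],[0,0,0.05,0]]
  ],
  "jaw": 0
}}

```text
clock: 7.9
position: [0.5045, -0.0363, 0.1973]
tool_rot: [3.141, -0.007, 0.084]
force: [0.4, 0.3, 0.3]
grip_width: 0.0852
```

{"name": "step_arm", "arguments": {
  "plan": [
    [[0,0,1,0],[0,0,3,0],[0,0,7,0],[0,0,11,0],[0,-2,15,0],[0,-3,18,0],[0,-4,20,0],[0,-4,20,0],[0,-4,20,0]]
  ]
}}

```text
clock: 8.65
position: [0.5043, -0.0767, 0.3988]
tool_rot: [3.14, -0.01, 0.083]
force: [0.2, -0.0, -1.3]
grip_width: 0.0856
```

Run:
```python
from h import *
o=bot.observe();print(o['position'],o['tool_rot'],o['force'],o['grip_width'])
d=snap('wrist','w5');p=d['pixels']
snap('top','t5')
cv2.imwrite('pics/c10.png',cv2.resize(p[30:210,205:375],None,fx=3.3,fy=3.3,interpolation=cv2.INTER_CUBIC))
```

```text
[ 0.50431856 -0.07673413  0.39877304] [ 3.14044681 -0.00954975  0.08331485] [ 0.21716964 -0.04766603 -1.26149868] 0.08563321267504345
```

View pics/c10.png

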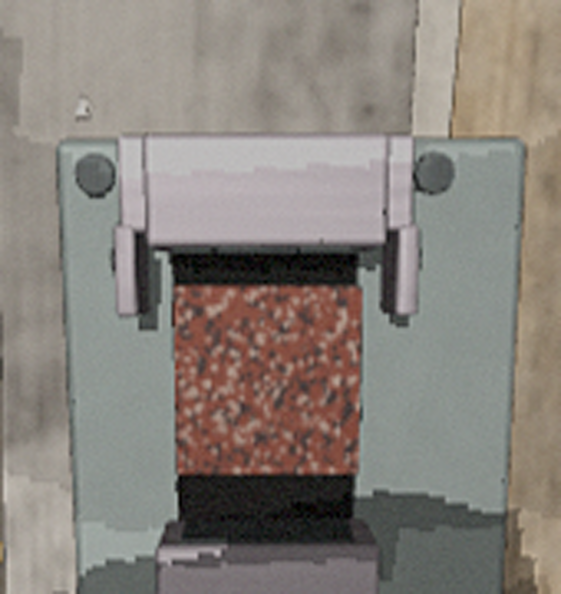

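View pics/t5.png

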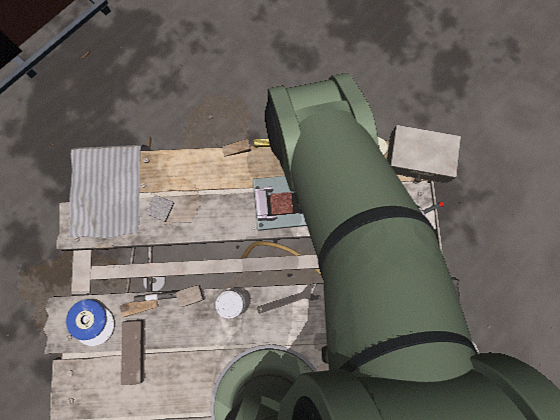

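Run:
```python
from h import *
d=load('w5'); f=lambda a:np.array(a)/3.3+[205,30]
c,L,a=sq(d,f([(175,286),(361,286.5),(359.5,474),(177.5,474)]),.03); print(c,L,a)
P=[.5122,-.1148,.085]
R=np.array([[np.cos(P[2]),np.sin(P[2])],[-np.sin(P[2]),np.cos(P[2])]]);print(R@(c-P[:2])*1000)
for uv,z in [((148,246),.062),((388,246),.062),((60,142),.018),((525,142),.018)]:
    print(R@(px2w(d,f([uv]),z)[0,:2]-P[:2])*1000)
```

```text
[ 0.50645005 -0.03751767] [54.6 55.4 55.8 55.5] 0.08339925816775852
[ 0.83189685 77.49147151]
[-31.25128116 115.31327436]
[ 31.93016146 115.16664141]
[-60.13048053 146.34651739]
[ 76.80136321 146.13598915]
```

{"name": "step_arm", "arguments": {
  "plan": [
    [[-0.3,4,0,-0.1],[-0.3,8,0,-0.2],[-0.3,12,0,-0.3],[-0.3,16,0,-0.4],[-0.3,20,0,-0.464],[-0.3,24,0,-0.464],[-0.3,28,-3,-0.464],[-0.3,32,-6,-0.464],[-0.3,36,-9,-0.464],[-0.3,36.5,-12,-0.464],[-0.3,36.5,-15,-0.464],[-0.3,36.5,-15,-0.464]]
  ]
}}

```text
clock: 9.75
position: [0.498, 0.2903, 0.2396]
tool_rot: [3.134, 0.001, -0.375]
force: [-1.2, -1.9, -1.0]
grip_width: 0.0855
```

{"name": "step_arm", "arguments": {
  "plan": [
    [[0,0,-3,0],[0,0,-5.5,0],[0,0,-5.5,0],[0,0,-5.5,0]]
  ]
}}

```text
clock: 10.08
position: [0.4977, 0.2902, 0.185]
tool_rot: [3.132, 0.002, -0.374]
force: [0.4, -0.6, 0.6]
grip_width: 0.0849
```

Run:
```python
from h import *
o=bot.observe();print(o['position'],o['tool_rot'],o['force'],o['grip_width'])
d=snap('wrist','w6');p=d['pixels']
```

```text
[0.49774052 0.2901744  0.18499871] [ 3.13244264e+00  1.84936256e-03 -3.74491927e-01] [ 0.43856475 -0.62409574  0.59385798] 0.08494589347097274
```

View pics/w6.png

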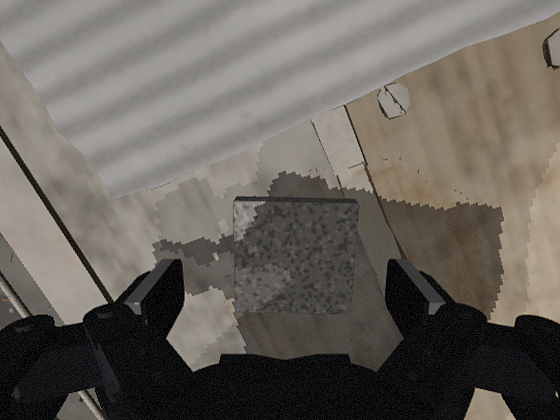

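Run:
```python
from h import *
d=load('w6');p=d['pixels']
cv2.imwrite('pics/c11.png',cv2.resize(p[190:325,220:370],None,fx=4,fy=4,interpolation=cv2.INTER_CUBIC))
print(sq(d,[(234,202),(358,204),(351,313),(236,310)],.01))
```

```text
(array([0.50221248, 0.28886992]), array([54.5, 54.4, 55.5, 53.7]), np.float64(-0.39296476572923467))
```

View pics/c11.png

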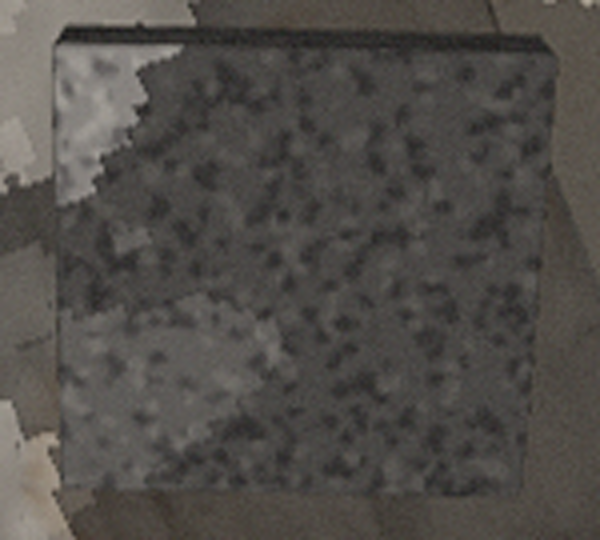

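{"name": "step_arm", "arguments": {
  "plan": [
    [[0.43,-0.12,0,-0.018],[0.43,-0.12,-0.5,-0.018],[0.43,-0.12,-0.8,-0.018],[0.43,-0.12,-0.8,-0.018],[0.43,-0.12,-0.8,-0.018]]
  ]
}}

```text
clock: 10.55
position: [0.5026, 0.2891, 0.1783]
tool_rot: [3.134, 0.0, -0.393]
force: [0.8, 0.4, -1.3]
grip_width: 0.0855
```

{"name": "step_arm", "arguments": {
  "plan": [
    [[0,0,0,0],[0,0,0,0],[0,0,0,0],[0,0,0,0],[0,0,0,0],[0,0,0,0]]
  ],
  "jaw": 1,
  "force": 40
}}

```text
clock: 11.05
position: [0.5025, 0.2892, 0.1789]
tool_rot: [3.134, 0.0, -0.393]
force: [-4.0, -2.7, 11.5]
grip_width: 0.0529
```

{"name": "step_arm", "arguments": {
  "plan": [
    [[0,0,0.5,0],[0,0,2,0],[0,0,5,0],[0,0,9,0],[0,0,13,0],[0,0,17,0],[0,0,20,0],[0,0,20,0],[0,0,20,0]]
  ]
}}

```text
clock: 11.8
position: [0.5026, 0.2893, 0.3808]
tool_rot: [3.137, -0.002, -0.393]
force: [0.1, -0.8, -2.0]
grip_width: 0.0516
```

{"name": "step_arm", "arguments": {
  "plan": [
    [[0.2,-4,0,0.1],[0.2,-8,0,0.2],[0.2,-12,0,0.3],[0.2,-16,0,0.4],[0.2,-20,0,0.478],[0.2,-24,0,0.478],[0.2,-28,0,0.478],[0.2,-32,0,0.478],[0.2,-32.5,0,0.478],[0.2,-32.5,0,0.478],[0.2,-32.5,0,0.478]]
  ]
}}

```text
clock: 12.72
position: [0.5044, -0.0358, 0.38]
tool_rot: [3.137, -0.001, 0.084]
force: [0.5, 0.2, -1.0]
grip_width: 0.0516
```

Run:
```python
from h import *
o=bot.observe();print(o['position'],o['tool_rot'],o['force'],o['grip_width'])
d=snap('wrist','w7');p=d['pixels']
cv2.imwrite('pics/c12.png',cv2.resize(p[190:345,205:365],None,fx=3.7,fy=3.7,interpolation=cv2.INTER_CUBIC))
```

```text
[ 0.50438316 -0.03583767  0.37999152] [ 3.13735819e+00 -6.93863334e-04  8.42797014e-02] [ 0.45572807  0.17194534 -1.02133285] 0.05158068668036505
```

View pics/w7.png

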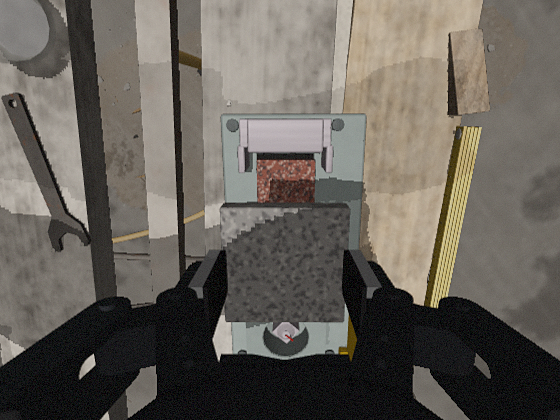

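View pics/c12.png

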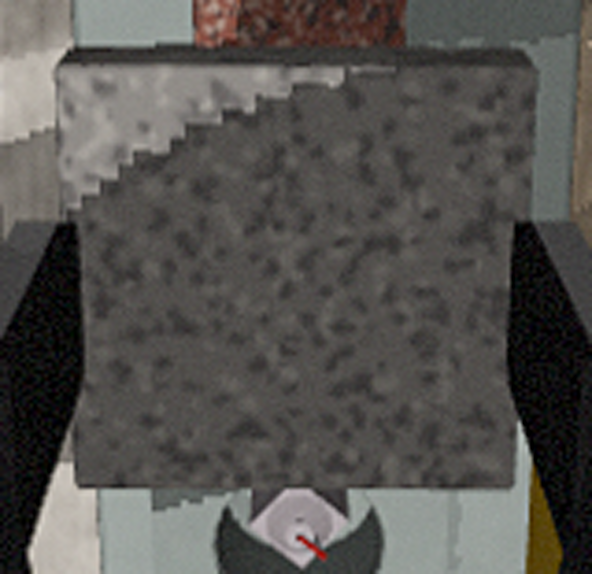

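Run:
```python
from h import *
d=load('w7')
for z in (.2111,.214): print(sq(d,[(220.4,207.8),(350.1,207.8),(343.9,321.6),(225.8,321.6)],z))
d=load('w4')
print(sq(d,[(219.2,212.5),(350,212.5),(345,328),(225,328)],.0481))
```

```text
(array([ 0.50469219, -0.035572  ]), array([54.9, 54.9, 55. , 54.8]), np.float64(0.08179390938904504))
(array([ 0.50457175, -0.03422431]), array([53.7, 53.7, 53.8, 53.7]), np.float64(0.08179390938904531))
(array([ 0.50708387, -0.03547921]), array([54.7, 55.2, 55.2, 55.1]), np.float64(0.08739207745602147))
```

{"name": "step_arm", "arguments": {
  "plan": [
    [[0.13,-0.16,-4,0.003],[0.13,-0.16,-8,0.003],[0.13,-0.16,-12,0.003],[0.13,-0.16,-14.5,0.003],[0.13,-0.16,-16,0.003],[0.13,-0.16,-16.5,0.003],[0.13,-0.16,-16.5,0.003],[0.13,-0.16,-16.5,0.003]]
  ]
}}

```text
clock: 13.43
position: [0.506, -0.0358, 0.2157]
tool_rot: [3.138, -0.001, 0.09]
force: [0.1, -0.8, -1.7]
grip_width: 0.0514
```

Run:
```python
from h import *
o=bot.observe();print(o['position'],o['tool_rot'],o['force'],o['grip_width'])
d=snap('wrist','w8');p=d['pixels']
cv2.imwrite('pics/c13.png',cv2.resize(p[110:350,160:400],None,fx=2.5,fy=2.5,interpolation=cv2.INTER_CUBIC))
```

```text
[ 0.50601462 -0.03581987  0.21574366] [ 3.13766424e+00 -1.40865762e-03  9.00158986e-02] [ 0.12323783 -0.79201942 -1.73805967] 0.05137079698565794
```

View pics/c13.png

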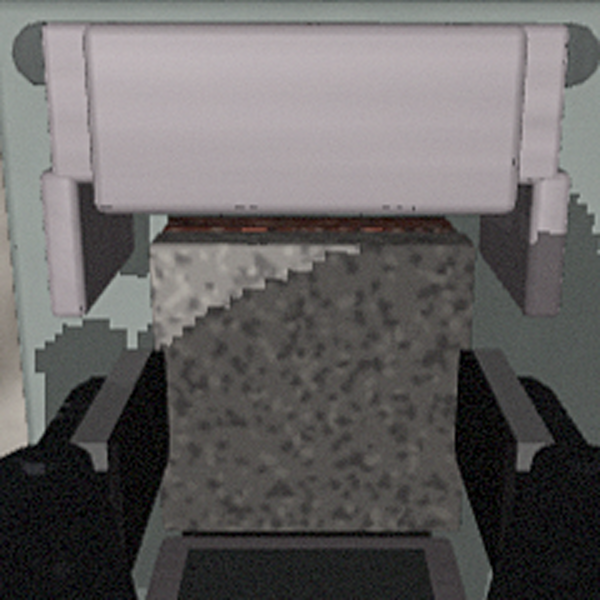

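{"name": "step_arm", "arguments": {
  "plan": [
    [[-0.08,-0.17,-0.2,-0.005],[-0.08,-0.17,-0.4,-0.005],[-0.08,-0.17,-0.5,-0.005],[-0.08,-0.17,-0.55,-0.005],[-0.08,-0.17,-0.55,-0.005],[-0.08,-0.17,-0.55,-0.005]]
  ]
}}

```text
clock: 13.98
position: [0.5053, -0.0378, 0.2107]
tool_rot: [3.137, -0.002, 0.084]
force: [-0.1, 0.2, -2.3]
grip_width: 0.0514
```

{"name": "step_arm", "arguments": {
  "plan": [
    [[0,0,-0.1,0],[0,0,-0.1,0],[0,0,-0.1,0]]
  ]
}}

```text
clock: 14.23
position: [0.5053, -0.0378, 0.2097]
tool_rot: [3.137, -0.002, 0.084]
force: [-0.8, 0.3, -1.3]
grip_width: 0.0521
```

{"name": "step_arm", "arguments": {
  "plan": [
    [[0,0,-0.08,0],[0,0,-0.08,0],[0,0,-0.08,0]]
  ]
}}

```text
clock: 14.48
position: [0.5054, -0.0377, 0.2092]
tool_rot: [3.137, -0.002, 0.085]
force: [-2.3, -0.6, 7.9]
grip_width: 0.0519
```

{"name": "step_arm", "arguments": {
  "plan": [
    [[0,0,0.05,0],[0,0,0.05,0],[0,0,0.05,0],[0,0,0.05,0],[0,0,0.05,0]]
  ],
  "jaw": 0
}}

```text
clock: 14.9
position: [0.5054, -0.0378, 0.2096]
tool_rot: [3.137, -0.002, 0.084]
force: [0.2, 0.4, -0.6]
grip_width: 0.0857
```

{"name": "step_arm", "arguments": {
  "plan": [
    [[0,0,1,0],[0,0,3,0],[0,0,7,0],[0,0,11,0],[0,-2,15,0],[0,-3,18,0],[0,-4,20,0],[0,-4,20,0],[0,-4,20,0]]
  ]
}}

```text
clock: 15.65
position: [0.5052, -0.0782, 0.4111]
tool_rot: [3.136, -0.004, 0.083]
force: [-0.1, -0.4, -0.8]
grip_width: 0.0854
```

Run:
```python
from h import *
o=bot.observe();print(o['position'],o['tool_rot'],o['force'],o['grip_width'])
d=snap('wrist','w9');p=d['pixels']
cv2.imwrite('pics/c14.png',cv2.resize(p[30:210,205:375],None,fx=3.3,fy=3.3,interpolation=cv2.INTER_CUBIC))
s=snap('side','s9')
u=w2px(s,[.505,-.037,.03])[0].astype(int);print(u)
a=s['pixels'][u[1]-50:u[1]+40,u[0]-60:u[0]+60]
cv2.imwrite('pics/c15.png',cv2.resize(a,None,fx=6,fy=6,interpolation=cv2.INTER_CUBIC))
```

```text
[ 0.50518369 -0.07818342  0.41106035] [ 3.13635619 -0.00445059  0.08338248] [-0.08506675 -0.44609805 -0.77603915] 0.08535406038774174
[272 221]
```

View pics/c14.png

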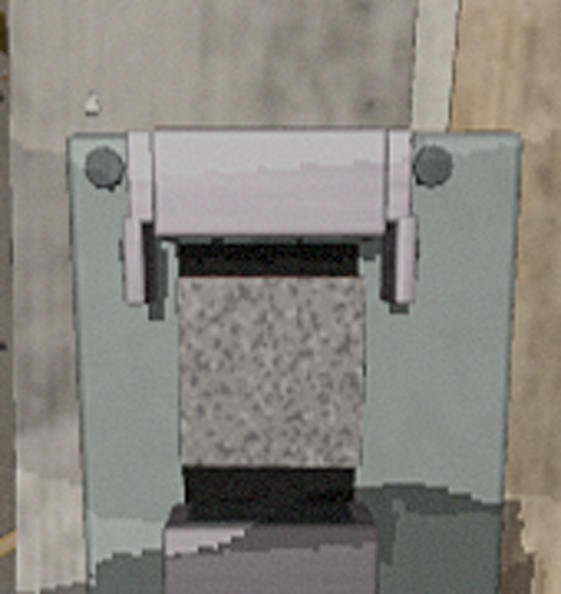

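View pics/c15.png

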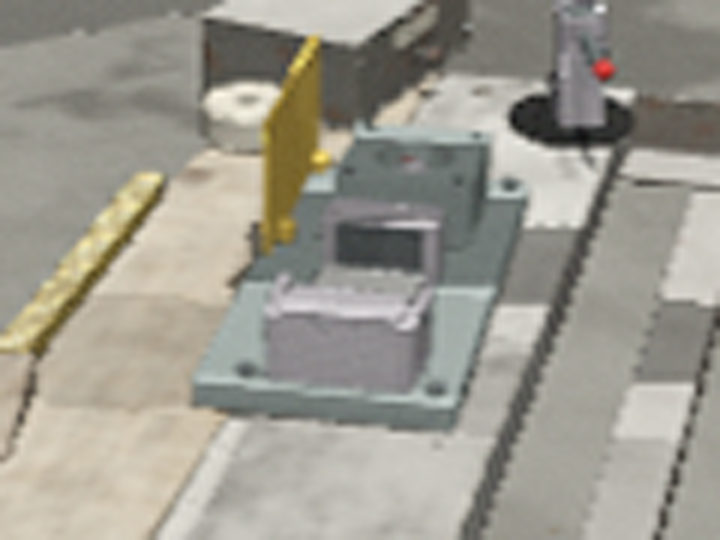

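{"name": "step_arm", "arguments": {
  "plan": [
    [[0,-4,0,0],[0,-8,0,0],[0,-12,0,0],[0,-16,0,0],[0,-20,0,0],[0,-20,0,0],[0,-20,0,0]]
  ]
}}

```text
clock: 16.33
position: [0.5046, -0.2789, 0.4077]
tool_rot: [3.139, 0.0, 0.082]
force: [0.1, 0.5, 0.2]
grip_width: 0.0856
```

Run:
```python
from h import *
o=bot.observe();print(o['position'],o['tool_rot'],o['force'],o['grip_width'])
d=snap('wrist','w10');p=d['pixels']
```

```text
[ 0.50456118 -0.27893576  0.40774154] [3.13905481e+00 3.58750795e-04 8.22854485e-02] [0.11436248 0.47158597 0.21368575] 0.0855704330154099
```

View pics/w10.png

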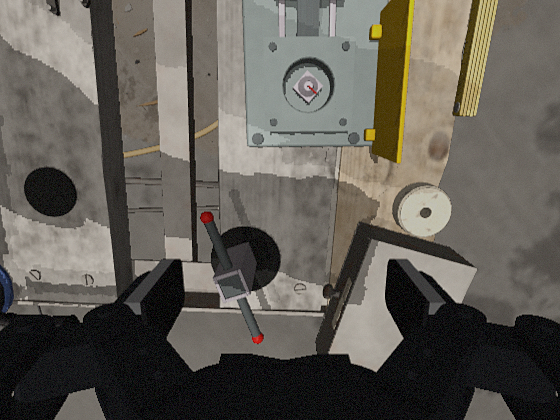

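Run:
```python
from h import *
d=load('w10');p=d['pixels']
cv2.imwrite('pics/c16.png',cv2.resize(p[40:140,250:370],None,fx=6,fy=6,interpolation=cv2.INTER_CUBIC))
cv2.imwrite('pics/c17.png',cv2.resize(p[200:350,180:300],None,fx=4,fy=4,interpolation=cv2.INTER_CUBIC))
print(w2px(d,V([.5122,-.1148,.085],[[0,-.07,.0515],[0,-.07,.056]])))
```

```text
[[307.8463736   86.11914789]
 [308.18210753  85.65213197]]
```

View pics/c16.png

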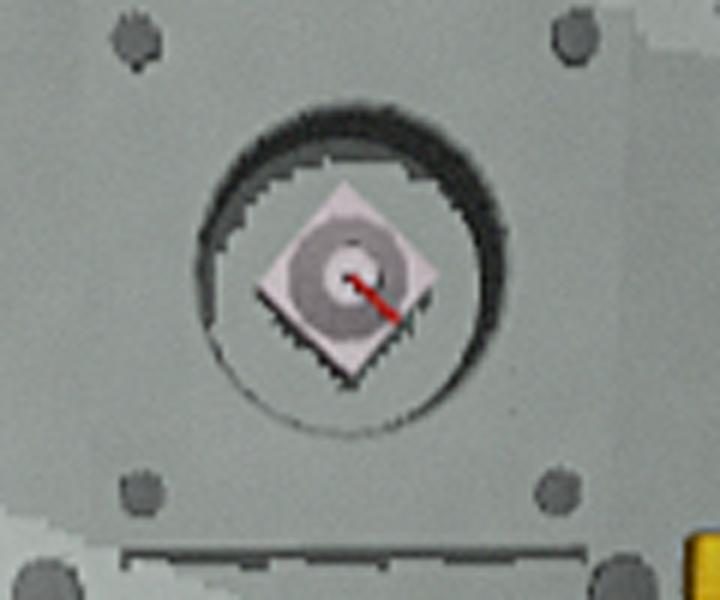

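View pics/c17.png

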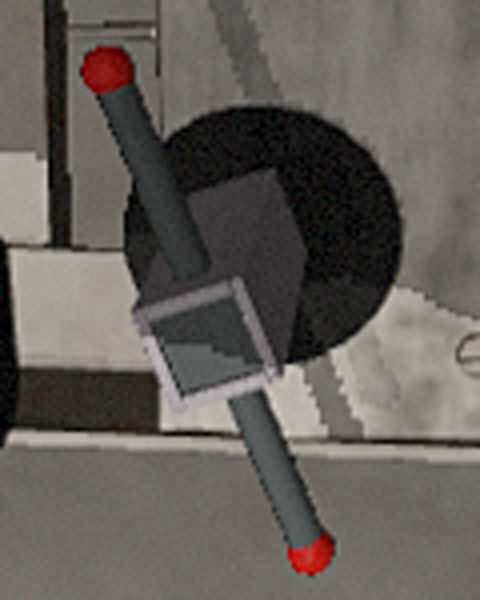

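Run:
```python
from h import *
d=load('w10')
f=lambda a:np.array(a)/6+[250,40]
c,L,a=sq(d,f([(344,182),(440,274),(350,378),(258,286)]),.046);print('spindle',c,L,a)
r=px2w(d,f([(350,278),(398,320)]),.0515);v=r[1]-r[0];print('line',r[0],np.arctan2(v[1],v[0]), 'theta',.085-np.arctan2(v[1],v[0]))
w=px2w(d,f([(350,268)]),.056);print('well rim mid',w)
h=lambda a:np.array(a)/4+[180,200]
e=px2w(d,h([(107,70),(311,552)]),.068);print(e,e.mean(0),np.linalg.norm(e[1]-e[0]),np.arctan2(*(e[0]-e[1])[1::-1]))
print('tube',sq(d,h([(133,312),(240,277),(278,375),(176,410)]),.081))
print('pad',px2w(d,h([(264,232)]),.006))
t=load('top0')
g=lambda a:np.array(a)/3.8+[245,130]
e=px2w(t,g([(746,282),(557,369)]),.068);print('top',e,e.mean(0),np.arctan2(*(e[1]-e[0])[1::-1]))
print('tube',sq(t,g([(627,314),(668,297),(688,332),(650,348)]),.081))
print('pad',px2w(t,g([(628,335)]),.006))
```

```text
spindle [ 0.51865762 -0.18458598] [20.1 20.5 19.8 19.9] -0.6478637280776118
line [ 0.51860342 -0.18469445  0.0515    ] -0.6012611435356277 theta 0.6862611435356276
well rim mid [[ 0.51819514 -0.18370641  0.056     ]]
[[ 0.43257177 -0.3118587   0.068     ]
 [ 0.48927598 -0.44073409  0.068     ]] [ 0.46092387 -0.3762964   0.068     ] 0.14079856140371988 1.985297001873942
tube (array([ 0.46097966, -0.37517346]), array([27.6, 27.3, 27.1, 27.9]), np.float64(0.4172162749844004))
pad [[ 0.46669724 -0.37781114  0.006     ]]
top [[ 0.48966916 -0.44070048  0.068     ]
 [ 0.43284415 -0.31104422  0.068     ]] [ 0.46125665 -0.37587235  0.068     ] 1.9838565584100702
tube (array([ 0.46056564, -0.37546105]), array([29.8, 26. , 27.6, 26.3]), np.float64(0.43226917145843163))
pad [[ 0.46567141 -0.38047874  0.006     ]]
```

{"name": "step_arm", "arguments": {
  "plan": [
    [[-2,-4,-2,0.12],[-4.36,-7,-4,0.24],[-4.36,-9.7,-8,0.332],[-4.36,-9.7,-10.8,0.332],[-4.36,-9.7,-10.8,0.332],[-4.36,-9.7,-10.8,0.332],[-4.36,-9.7,-10.8,0.332]]
  ],
  "jaw": 0
}}

```text
clock: 16.97
position: [0.4627, -0.3724, 0.3016]
tool_rot: [3.139, -0.001, 0.419]
force: [-0.2, -0.3, -0.7]
grip_width: 0.0848
```

Run:
```python
from h import *
o=bot.observe();print(o['position'],o['tool_rot'],o['qpos'].round(3))
d=snap('wrist','w11');p=d['pixels']
```

```text
[ 0.46274697 -0.37244884  0.30163503] [ 3.13895931e+00 -1.49090124e-03  4.18832528e-01] [ 0.934  0.643 -0.518  1.755  0.407  0.849  0.649]
```

View pics/w11.png

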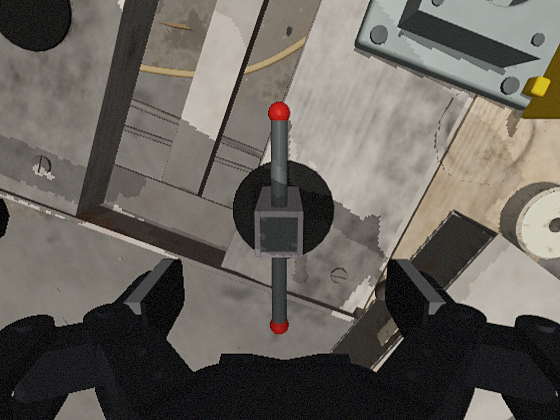

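Run:
```python
from h import *
d=load('w11');o=bot.observe()
print(o['position'])
e=px2w(d,[(279,112),(279.3,326)],.068);print(e,e.mean(0),np.linalg.norm(e[1]-e[0]),np.arctan2(*(e[0]-e[1])[1::-1])-np.pi/2)
print('pad',px2w(d,(283,210),.006))
print('box corner guess',px2w(d,[(455,212),(345,340),(385,395)],.1))
```

```text
[ 0.46279125 -0.3726559   0.30219806]
[[ 0.43241942 -0.31138177  0.068     ]
 [ 0.48943959 -0.44072509  0.068     ]] [ 0.46092951 -0.37605343  0.068     ] 0.14135414315979164 0.41521337610492903
pad [[ 0.46501492 -0.37963183  0.006     ]]
box corner guess [[ 0.53802268 -0.32045235  0.1       ]
 [ 0.52002835 -0.41360934  0.1       ]
 [ 0.56017464 -0.43872174  0.1       ]]
```

Run:
```python
from h import *
d=load('w11');t=load('top0')
print(px2w(d,[(455,212),(330,355)],0.))
for z in (.05,.08,.1,.12,.15): print(z,px2w(t,[(388,171),(397,126),(456,178)],z)[:,:2].round(3).tolist(),px2w(d,(495,237),z)[0].round(3))
```

```text
[[ 0.59768037 -0.32447333  0.        ]
 [ 0.56352174 -0.49270169  0.        ]]
0.05 [[0.584, -0.317], [0.709, -0.349], [0.563, -0.493]] [ 0.603 -0.327  0.05 ]
0.08 [[0.575, -0.308], [0.696, -0.339], [0.554, -0.479]] [ 0.58  -0.325  0.08 ]
0.1 [[0.569, -0.302], [0.688, -0.333], [0.549, -0.47]] [ 0.565 -0.324  0.1  ]
0.12 [[0.563, -0.296], [0.679, -0.326], [0.543, -0.46]] [ 0.55  -0.323  0.12 ]
0.15 [[0.554, -0.288], [0.667, -0.317], [0.535, -0.446]] [ 0.527 -0.321  0.15 ]
```

{"name": "step_arm", "arguments": {
  "plan": [
    [[-0.18,-0.34,-2,-0.003],[-0.18,-0.34,-5,-0.003],[-0.18,-0.34,-7.5,-0.003],[-0.18,-0.34,-8.4,-0.003],[-0.18,-0.34,-8.4,-0.003],[-0.18,-0.34,-8.4,-0.003],[-0.18,-0.34,-8.4,-0.003]]
  ]
}}

```text
clock: 17.6
position: [0.4618, -0.3761, 0.2203]
tool_rot: [3.135, -0.003, 0.416]
force: [-0.2, 0.5, 0.1]
grip_width: 0.0854
```

{"name": "step_arm", "arguments": {
  "plan": [
    [[0,0,0,0],[0,0,0,0],[0,0,0,0],[0,0,0,0],[0,0,0,0],[0,0,0,0],[0,0,0,0],[0,0,0,0]]
  ],
  "jaw": 1,
  "force": 80
}}

```text
clock: 18.27
position: [0.4618, -0.3762, 0.2206]
tool_rot: [3.135, -0.003, 0.416]
force: [-1.8, 0.4, 6.3]
grip_width: 0.0277
```

Run:
```python
from h import *
o=bot.observe();print(o['position'],o['tool_rot'],o['force'],o['grip_width'])
d=snap('wrist','w12');p=d['pixels']
s=snap('side','s12')
u=w2px(s,[.461,-.376,.08])[0].astype(int);print(u)
a=s['pixels'][u[1]-40:u[1]+40,u[0]-50:u[0]+50]
cv2.imwrite('pics/c18.png',np.hstack([cv2.resize(a,(500,400),interpolation=cv2.INTER_CUBIC),cv2.resize(p[160:420,180:380],(300,400))]))
```

```text
[ 0.46184639 -0.37618012  0.22064874] [ 3.13505955e+00 -3.05952528e-03  4.16063729e-01] [-1.83713963  0.44610194  6.29332775] 0.02773626207692347
[308 172]
```

View pics/c18.png

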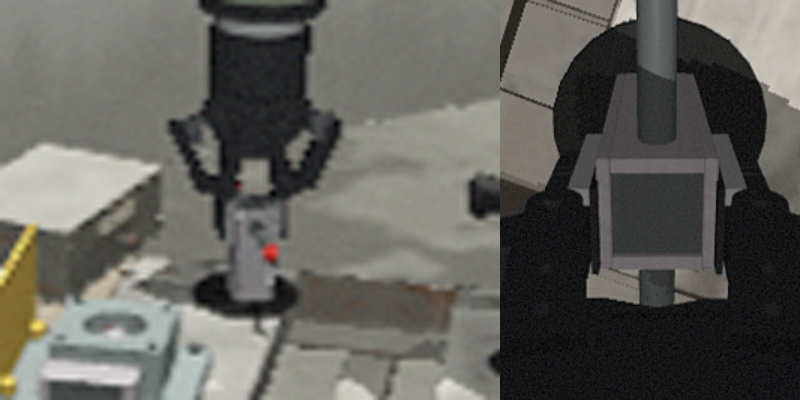

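{"name": "step_arm", "arguments": {
  "plan": [
    [[0,0,1,0],[0,0,4,0],[0,0,8,0],[1,3,11,0.1],[2,7,11,0.2],[3,10.5,11,0.3],[4,14,11,0.4],[5,17,11,0.507],[5.68,19.16,11,0.507],[5.68,19.16,11,0.507],[5.68,19.16,11,0.507],[5.68,19.16,11,0.507]]
  ]
}}

```text
clock: 19.37
position: [0.5184, -0.1852, 0.3309]
tool_rot: [3.135, -0.002, 0.922]
force: [-0.4, -0.2, -2.1]
grip_width: 0.0279
```

Run:
```python
from h import *
o=bot.observe();print(o['position'],o['tool_rot'],o['force'],o['grip_width'])
d=snap('wrist','w13');p=d['pixels']
print(w2px(d,[[.5186,-.1846,.0515],[.5186,-.1846,.106]]))
snap('side','s13'); snap('top','t13')
```

```text
[ 0.5184249  -0.18515577  0.33090704] [ 3.13495069e+00 -2.41222566e-03  9.22282758e-01] [-0.40347493 -0.21070717 -2.07351219] 0.02788977024016544
[[284.60846785 204.56973997]
 [284.93625177 227.19246155]]
```

View pics/w13.png

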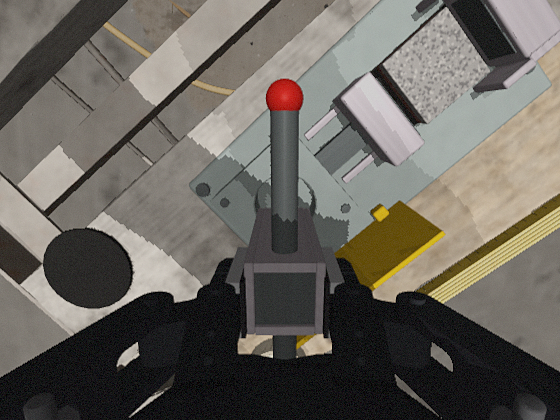

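{"name": "step_arm", "arguments": {
  "plan": [
    [[0.06,0.03,-2,0],[0.06,0.03,-4,0],[0.06,0.03,-5,0],[0.06,0.03,-5.6,0],[0.06,0.03,-5.9,0],[0.06,0.03,-5.9,0],[0.06,0.03,-5.9,0]]
  ]
}}

```text
clock: 20.1
position: [0.5191, -0.1853, 0.2723]
tool_rot: [3.134, -0.003, 0.921]
force: [0.2, 0.2, -2.2]
grip_width: 0.0278
```

Run:
```python
from h import *
o=bot.observe();print(o['position'],o['tool_rot'],o['force'],o['grip_width'])
d=snap('wrist','w14');p=d['pixels']
s=snap('side','s14')
u=w2px(s,[.5186,-.1846,.08])[0].astype(int)
a=s['pixels'][u[1]-40:u[1]+40,u[0]-50:u[0]+50]
cv2.imwrite('pics/c19.png',np.hstack([cv2.resize(a,(500,400),interpolation=cv2.INTER_CUBIC),cv2.resize(p[160:340,210:360],(330,400))]))
```

```text
[ 0.51913974 -0.18534346  0.27231756] [ 3.13435567e+00 -2.88711228e-03  9.21221479e-01] [ 0.17852907  0.21224411 -2.22089771] 0.02784594221267895
```

View pics/c19.png

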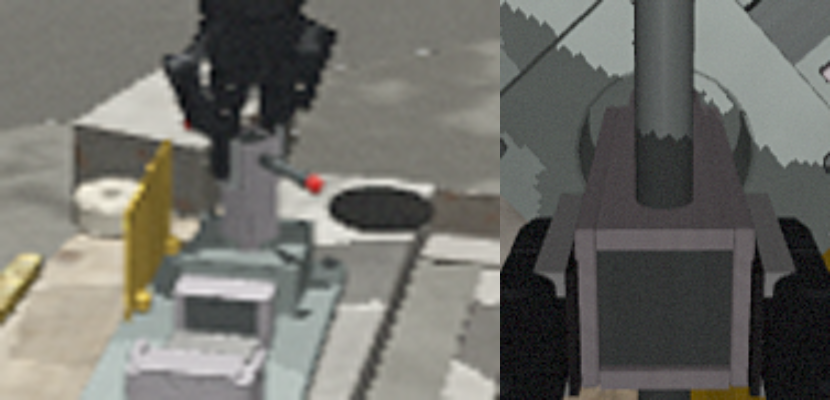

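{"name": "step_arm", "arguments": {
  "plan": [
    [[0,0.03,-0.4,0],[0,0.03,-0.8,0],[0,0.03,-1.1,0],[0,0.03,-1.2,0],[0,0.03,-1.2,0]]
  ]
}}

```text
clock: 20.62
position: [0.519, -0.185, 0.26]
tool_rot: [3.135, -0.003, 0.921]
force: [-0.7, 0.7, -2.6]
grip_width: 0.0281
```

{"name": "step_arm", "arguments": {
  "plan": [
    [[0,0,-0.3,0],[0,0,-0.6,0],[0,0,-0.8,0],[0,0,-0.8,0],[0,0,-0.8,0]]
  ]
}}

```text
clock: 21.03
position: [0.519, -0.1849, 0.2519]
tool_rot: [3.135, -0.003, 0.921]
force: [0.1, -1.0, -2.5]
grip_width: 0.028
```

{"name": "step_arm", "arguments": {
  "plan": [
    [[0,0,-0.4,0],[0,0,-0.7,0],[0,0,-0.9,0],[0,0,-0.95,0],[0,0,-0.95,0]]
  ]
}}

```text
clock: 21.45
position: [0.519, -0.185, 0.2422]
tool_rot: [3.135, -0.003, 0.921]
force: [-0.0, -0.5, -1.3]
grip_width: 0.0283
```

{"name": "step_arm", "arguments": {
  "plan": [
    [[0,0,0,-0.1],[0,0,0,-0.2],[0,0,0,-0.3],[0,0,0,-0.4],[0,0,0,-0.5],[0,0,0,-0.5],[0,0,0,-0.5]]
  ],
  "force": 100
}}

```text
clock: 22.03
position: [0.5189, -0.1847, 0.2422]
tool_rot: [3.135, -0.002, 0.425]
force: [-1.0, 1.1, -2.8]
grip_width: 0.0276
```

Run:
```python
from h import *
o=bot.observe();print(o['position'],o['tool_rot'],o['force'],o['moment'],o['grip_width'],o['qpos'].round(2))
s=snap('side','s15'); d=snap('wrist','w15')
```

```text
[ 0.51890266 -0.1846749   0.24219025] [ 3.13524745e+00 -2.10202392e-03  4.24908692e-01] [-0.97816714  1.12935286 -2.78954446] [0.18142198 0.53775844 0.0349859 ] 0.027630089037260795 [ 0.57  0.67 -0.47  1.9   0.48  0.67  0.23]
```

View pics/w15.png

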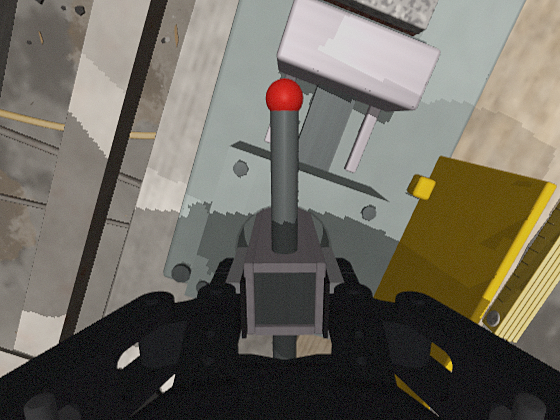

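{"name": "step_arm", "arguments": {
  "plan": [
    [[0,0,0,-0.1],[0,0,0,-0.2],[0,0,0,-0.3],[0,0,0,-0.4],[0,0,0,-0.5],[0,0,0,-0.6],[0,0,0,-0.7],[0,0,0,-0.7],[0,0,0,-0.7]]
  ]
}}

```text
clock: 22.88
position: [0.5185, -0.1847, 0.2421]
tool_rot: [3.135, -0.001, -0.273]
force: [-5.8, 0.8, 0.3]
grip_width: 0.0278
```

Run:
```python
from h import *
o=bot.observe();print(o['position'],o['tool_rot'],o['force'],o['moment'],o['grip_width'])
d=snap('wrist','w16')
```

```text
[ 0.51854452 -0.18469427  0.2420546 ] [ 3.13522357e+00 -1.10108884e-03 -2.73017957e-01] [-5.80738382  0.81121024  0.27736004] [0.24373435 1.40877441 0.03400526] 0.027793018742872235
```

View pics/w16.png

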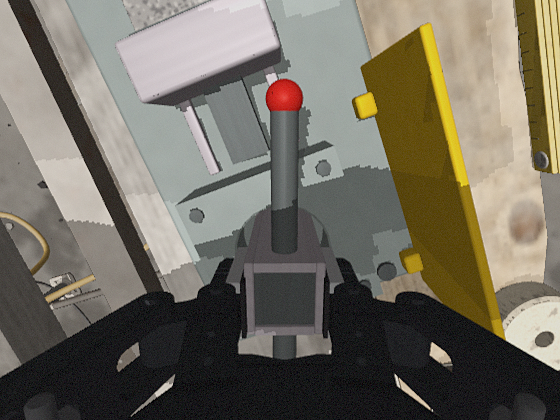

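{"name": "step_arm", "arguments": {
  "plan": [
    [[-0.04,0,0,-0.1],[-0.04,0,0,-0.2],[-0.04,0,0,-0.3],[-0.04,0,0,-0.4],[-0.04,0,0,-0.5],[-0.04,0,0,-0.6],[-0.04,0,0,-0.63],[-0.04,0,0,-0.63],[-0.04,0,0,-0.63]]
  ]
}}

```text
clock: 23.68
position: [0.5179, -0.1847, 0.242]
tool_rot: [3.135, -0.0, -0.899]
force: [-5.0, 1.4, 1.4]
grip_width: 0.0278
```

Run:
```python
from h import *
o=bot.observe();print(o['position'],o['tool_rot'],o['force'],o['moment'],o['grip_width'])
d=snap('wrist','w17')
```

```text
[ 0.51792653 -0.18469122  0.24196186] [ 3.13474878e+00 -3.88293286e-04 -8.98686250e-01] [-4.95620267  1.42624802  1.36414047] [0.41395755 1.1796625  0.03517443] 0.027793792632030124
```

View pics/w17.png

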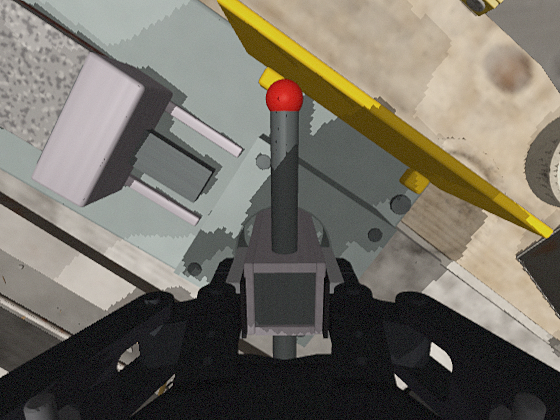

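{"name": "step_arm", "arguments": {
  "plan": [
    [[0,0,0,0.05],[0,0,0,0.1],[0,0,0.5,0.1],[0,0,1.5,0.1],[0,0,2.5,0.1],[0,0,3.5,0.1],[0,0,4,0.1],[0,0,4,0.1],[0,0,4,0.1]]
  ]
}}

```text
clock: 24.48
position: [0.518, -0.1847, 0.2824]
tool_rot: [3.135, -0.001, -0.799]
force: [-0.1, 0.2, -2.5]
grip_width: 0.0278
```

Run:
```python
from h import *
o=bot.observe();print(o['position'],o['tool_rot'],o['force'],o['moment'],o['grip_width'])
s=snap('side','s18')
d=snap('wrist','w18')
u=w2px(s,[.5186,-.1846,.08])[0].astype(int)
a=s['pixels'][u[1]-40:u[1]+40,u[0]-50:u[0]+50]
cv2.imwrite('pics/c20.png',np.hstack([cv2.resize(a,(500,400),interpolation=cv2.INTER_CUBIC),cv2.resize(d['pixels'][160:340,210:360],(330,400))]))
```

```text
[ 0.51795435 -0.18469313  0.28240539] [ 3.13521531e+00 -1.10767746e-03 -7.98750481e-01] [-0.05613751  0.23973956 -2.45147357] [-0.00718322 -0.01535079  0.00364746] 0.027798450440810037
```

View pics/c20.png

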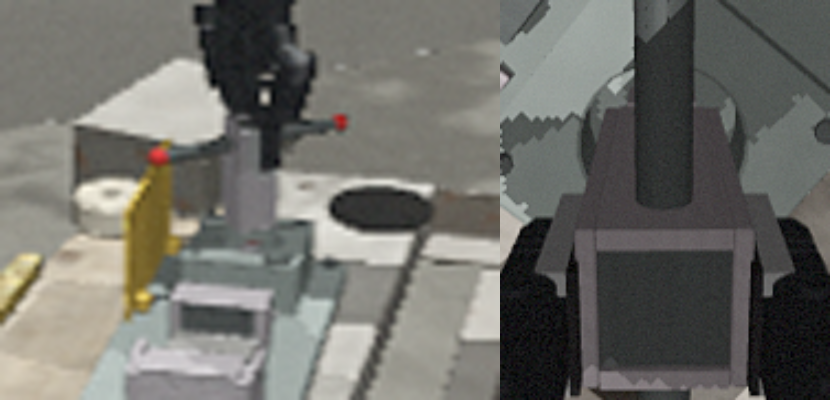

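{"name": "step_arm", "arguments": {
  "plan": [
    [[0.05,0,0,0.12],[0.05,0,0,0.24],[0.05,0,0,0.36],[0.05,0,0,0.48],[0.05,0,0,0.6],[0.05,0,0,0.72],[0.05,0,0,0.84],[0.05,0,0,0.96],[0.05,0,0,1.08],[0.05,0,0,1.2],[0.05,0,0,1.2]]
  ]
}}

```text
clock: 25.5
position: [0.5181, -0.1848, 0.2811]
tool_rot: [3.136, 0.0, 0.407]
force: [-0.7, -0.3, -1.8]
grip_width: 0.0276
```

{"name": "step_arm", "arguments": {
  "plan": [
    [[0.05,0,0,0.12],[0.05,0,0,0.24],[0.05,0,0,0.36],[0.05,0,0,0.371],[0.05,0,-0.5,0.371],[0.05,0,-1,0.371],[0.05,0,-1.4,0.371],[0.05,0,-1.4,0.371]]
  ]
}}

```text
clock: 26.17
position: [0.5184, -0.1846, 0.266]
tool_rot: [3.137, 0.001, 0.776]
force: [-0.7, 0.7, -3.3]
grip_width: 0.0277
```

{"name": "step_arm", "arguments": {
  "plan": [
    [[0.04,-0.03,-0.3,0],[0.04,-0.03,-0.6,0],[0.04,-0.03,-0.9,0],[0.04,-0.03,-1.2,0],[0.04,-0.03,-1.2,0],[0.04,-0.03,-1.2,0]]
  ]
}}

```text
clock: 26.67
position: [0.5188, -0.1847, 0.2538]
tool_rot: [3.137, 0.001, 0.776]
force: [2.1, 2.0, -4.0]
grip_width: 0.0276
```

{"name": "step_arm", "arguments": {
  "plan": [
    [[0,0,-0.4,0],[0,0,-0.8,0],[0,0,-1.1,0],[0,0,-1.15,0],[0,0,-1.15,0]]
  ]
}}

```text
clock: 27.08
position: [0.5188, -0.1846, 0.242]
tool_rot: [3.137, 0.001, 0.776]
force: [1.9, 1.2, -3.9]
grip_width: 0.0277
```

{"name": "step_arm", "arguments": {
  "plan": [
    [[0,0,0,-0.1],[0,0,0,-0.2],[0,0,0,-0.3],[0,0,0,-0.4],[0,0,0,-0.5],[0,0,0,-0.6],[-0.02,0,0,-0.7],[-0.03,0,0,-0.8],[-0.03,0,0,-0.85],[-0.03,0,0,-0.85]]
  ]
}}

```text
clock: 27.92
position: [0.5186, -0.1849, 0.2421]
tool_rot: [3.137, 0.001, -0.077]
force: [3.5, -3.5, -5.7]
grip_width: 0.0277
```

{"name": "step_arm", "arguments": {
  "plan": [
    [[-0.02,0,0,-0.1],[-0.02,0,0,-0.2],[-0.04,0,0,-0.3],[-0.04,0,0,-0.4],[-0.06,0,0,-0.5],[-0.06,0,0,-0.6],[-0.06,0,0,-0.7],[-0.06,0,0,-0.8],[-0.06,0,0,-0.82],[-0.06,0,0,-0.82]]
  ]
}}

```text
clock: 28.75
position: [0.5178, -0.1849, 0.2421]
tool_rot: [3.136, 0.001, -0.894]
force: [-1.6, -1.7, -1.9]
grip_width: 0.0278
```

Run:
```python
from h import *
o=bot.observe();print(o['position'],o['tool_rot'],o['force'],o['moment'],o['grip_width'])
d=snap('wrist','w19')
```

```text
[ 0.51780811 -0.1849257   0.24207085] [ 3.13573107e+00  1.00039500e-03 -8.93805321e-01] [-1.5972813  -1.67927784 -1.93913537] [-0.37203023  0.24376199  0.01605464] 0.027825719821227834
```

View pics/w19.png

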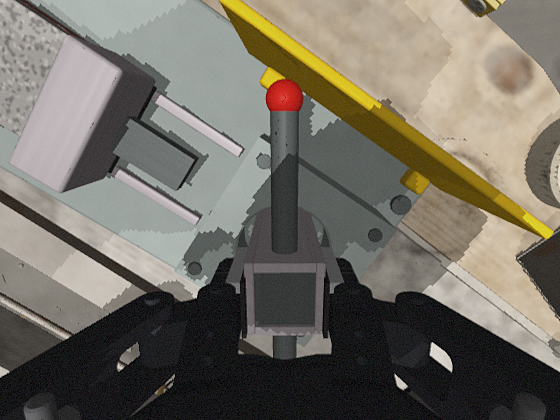

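{"name": "step_arm", "arguments": {
  "plan": [
    [[0,0.02,0,0.05],[0,0.02,0,0.095],[0,0.02,0.5,0.095],[0,0.02,1.5,0.095],[0,0.02,2.5,0.095],[0,0.02,3.5,0.095],[0,0.02,4,0.095],[0,0.02,4,0.095],[0,0.02,4,0.095]]
  ]
}}

```text
clock: 29.55
position: [0.5178, -0.1848, 0.2825]
tool_rot: [3.136, 0.0, -0.798]
force: [0.1, -0.6, -2.5]
grip_width: 0.0278
```

{"name": "step_arm", "arguments": {
  "plan": [
    [[0.05,0,0,0.12],[0.05,0,0,0.24],[0.05,0,0,0.36],[0.05,0,0,0.48],[0.05,0,0,0.6],[0.05,0,0,0.72],[0.05,0,0,0.84],[0.05,0,0,0.96],[0.05,0,0,1.08],[0.05,0,0,1.2],[0.05,0,0,1.2]]
  ]
}}

```text
clock: 30.47
position: [0.5181, -0.1849, 0.2819]
tool_rot: [3.137, 0.001, 0.408]
force: [0.2, -0.0, -2.9]
grip_width: 0.0278
```

{"name": "step_arm", "arguments": {
  "plan": [
    [[0.05,0,0,0.12],[0.05,0,0,0.24],[0.05,0,0,0.36],[0.05,0,0,0.371],[0.05,0,-0.5,0.371],[0.05,0,-1,0.371],[0.05,0,-1.4,0.371],[0.05,0,-1.4,0.371]]
  ]
}}

```text
clock: 31.13
position: [0.5183, -0.1847, 0.2668]
tool_rot: [3.138, 0.002, 0.777]
force: [-0.6, -1.1, -2.1]
grip_width: 0.0279
```

{"name": "step_arm", "arguments": {
  "plan": [
    [[0.04,-0.01,-0.3,0],[0.04,-0.01,-0.6,0],[0.04,-0.01,-0.9,0],[0.04,-0.01,-1.2,0],[0.04,-0.01,-1.2,0],[0.04,-0.01,-1.2,0]]
  ]
}}

```text
clock: 31.63
position: [0.5188, -0.1845, 0.2547]
tool_rot: [3.139, 0.001, 0.777]
force: [2.3, 2.7, -5.1]
grip_width: 0.0275
```

{"name": "step_arm", "arguments": {
  "plan": [
    [[0,0,-0.4,0],[0,0,-0.8,0],[0,0,-1.1,0],[0,0,-1.25,0],[0,0,-1.25,0]]
  ]
}}

```text
clock: 32.05
position: [0.5188, -0.1845, 0.2417]
tool_rot: [3.139, 0.001, 0.777]
force: [3.5, 1.1, -4.9]
grip_width: 0.0278
```

{"name": "step_arm", "arguments": {
  "plan": [
    [[0,0,0,-0.05],[0,0,0,-0.1],[0,0,0,-0.15],[0,0,0,-0.2],[0,0,0,-0.25],[0,0,0,-0.25]]
  ]
}}

```text
clock: 32.55
position: [0.5193, -0.1847, 0.2419]
tool_rot: [3.138, 0.0, 0.524]
force: [5.5, -0.2, -5.7]
grip_width: 0.0275
```

Run:
```python
from h import *
o=bot.observe();print(o['position'],o['tool_rot'],o['force'],o['moment'],o['grip_width'])
d=snap('wrist','w20')
```

```text
[ 0.51929304 -0.18468377  0.24192177] [3.13784548e+00 2.41750008e-04 5.23905067e-01] [ 5.50594923 -0.19598478 -5.67119876] [-0.22806598 -1.42798705  0.00839886] 0.027492646734055548
```

View pics/w20.png

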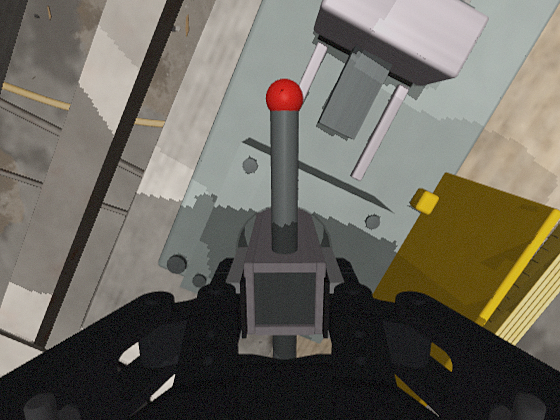

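{"name": "step_arm", "arguments": {
  "plan": [
    [[0,0,0,-0.05],[0,0,0,-0.1],[0,0,0,-0.1]]
  ]
}}

```text
clock: 32.85
position: [0.5193, -0.1848, 0.2419]
tool_rot: [3.138, 0.0, 0.424]
force: [2.6, 0.8, -3.4]
grip_width: 0.0278
```

```bash
python3 -c "
from h import *
o=bot.observe();print(o['position'],o['tool_rot'],o['force'],o['moment'],o['qpos'])"
```

```text
[ 0.51928572 -0.18480654  0.24190477] [3.13754542e+00 4.50034805e-04 4.23810932e-01] [ 2.62494079  0.76939634 -3.41303935] [-0.04642758 -0.58682011  0.06567508] [ 0.53904029  0.6648814  -0.42517379  1.90201893  0.43209222  0.66352566
  0.2725815 ]
```

{"name": "step_arm", "arguments": {
  "plan": [
    [[0,0,0,-0.05],[0,0,0,-0.1],[0,0,0,-0.1]]
  ]
}}

```text
clock: 33.1
position: [0.5193, -0.1849, 0.2419]
tool_rot: [3.137, 0.001, 0.323]
force: [1.5, -0.6, -4.0]
grip_width: 0.0279
```

```bash
python3 -c "
from h import *
o=bot.observe();print(o['position'],o['tool_rot'],o['force'],o['moment'],o['qpos'])"
```

```text
[ 0.51927304 -0.18485107  0.24193527] [3.13720947e+00 6.52512469e-04 3.23454352e-01] [ 1.47667725 -0.55879033 -3.95259349] [-0.03703839 -0.52422846  0.44849784] [ 0.52044323  0.66072367 -0.39895902  1.90287749  0.40839765  0.65650752
  0.19276334]
```

{"name": "step_arm", "arguments": {
  "plan": [
    [[0,0,0,-0.04],[0,0,0,-0.06],[0,0,0,-0.06]]
  ],
  "force": 120
}}

```text
clock: 33.35
position: [0.5193, -0.1848, 0.242]
tool_rot: [3.137, 0.001, 0.265]
force: [1.3, -0.5, -2.1]
grip_width: 0.0276
```

```bash
python3 -c "
from h import *
o=bot.observe();print(o['position'],o['tool_rot'],o['force'],o['moment'])"
```

```text
[ 0.51927729 -0.18484415  0.24199738] [3.13684266e+00 8.22562591e-04 2.65235049e-01] [ 1.34982057 -0.50679557 -2.11087922] [-0.19969367 -0.35135389  0.99547729]
```

{"name": "step_arm", "arguments": {
  "plan": [
    [[0,0,0,-0.04],[0,0,0,-0.06],[0,0,0,-0.06]]
  ]
}}

```text
clock: 33.6
position: [0.5192, -0.1849, 0.242]
tool_rot: [3.137, 0.001, 0.206]
force: [0.6, -0.7, -2.1]
grip_width: 0.0277
```

```bash
python3 -c "
from h import *
o=bot.observe();print(o['position'],o['tool_rot'],o['force'],o['moment'])
snap('wrist','w21')"
```

```text
[ 0.51924595 -0.18486767  0.24199345] [3.13658593e+00 1.03031390e-03 2.06358764e-01] [ 0.57089674 -0.7319776  -2.13597925] [-0.24682552 -0.32263846  1.46352323]
```

View pics/w21.png

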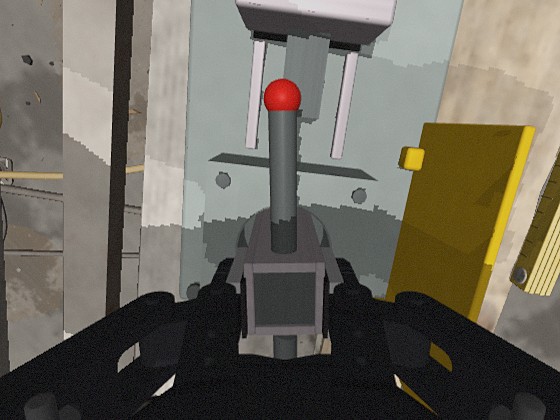

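{"name": "step_arm", "arguments": {
  "plan": [
    [[0,0,0,0.05],[0,0,0,0.1],[0,0,0,0.15],[0,0,0,0.2],[0,0,0,0.2]]
  ]
}}

```text
clock: 34.07
position: [0.5192, -0.185, 0.2419]
tool_rot: [3.137, 0.001, 0.41]
force: [2.2, 0.7, -2.2]
grip_width: 0.0273
```

```bash
python3 -c "
from h import *
o=bot.observe();print(o['position'],o['tool_rot'],o['force'],o['moment'])
snap('wrist','w22')"
```

```text
[ 0.51919885 -0.18495686  0.24193499] [3.13712175e+00 8.06457639e-04 4.09904026e-01] [ 2.17182681  0.72919376 -2.16537737] [ 0.38580395 -0.38401495 -0.03784734]
```

View pics/w22.png

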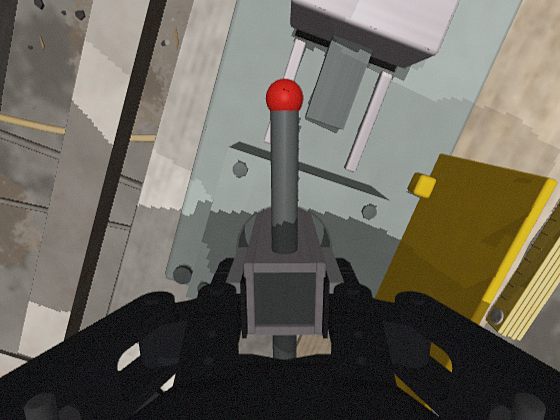

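{"name": "step_arm", "arguments": {
  "plan": [
    [[0,0,0.4,0],[0,0,1,0],[0,0,2,0],[0,0,3,0],[0,0,5,0],[0,0,9,0],[0,0,13,0],[0,4,13,-0.1],[0,8,13,-0.2],[0,8,13,-0.33],[0,8,13,-0.33],[0,8,13,-0.33]]
  ]
}}

```text
clock: 35.12
position: [0.519, -0.1049, 0.3729]
tool_rot: [3.136, 0.001, 0.079]
force: [0.7, -0.7, -1.8]
grip_width: 0.028
```

```bash
python3 -c "
from h import *
o=bot.observe();print(o['position'],o['tool_rot'],o['force'],o['moment'],o['grip_width'])
snap('wrist','w23')"
```

```text
[ 0.51900003 -0.10486108  0.37288484] [3.13619967e+00 5.03456590e-04 7.90844982e-02] [ 0.65801162 -0.71409777 -1.79976299] [-0.0313067   0.0334124   0.04080984] 0.028000889720115427
```

View pics/w23.png

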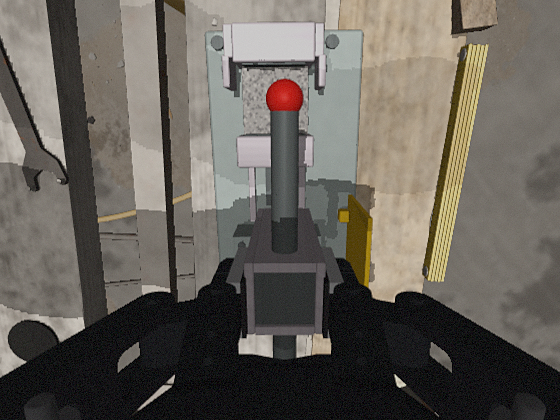

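Run:
```python
from h import *
d=load('w23');p=d['pixels']
cv2.imwrite('pics/c24.png',cv2.resize(p[15:175,195:375],None,fx=4,fy=4,interpolation=cv2.INTER_CUBIC))
P=[.5122,-.1148,.085]
R=np.array([[np.cos(P[2]),np.sin(P[2])],[-np.sin(P[2]),np.cos(P[2])]])
for uv in [(237,136),(312,136),(230,62),(312,62)]: print((R@(px2w(d,uv,.062)[0,:2]-P[:2])*1000).round(1))
```

```text
[-30.8  59.4]
[30.2 59. ]
[-33.7 115.2]
[ 29.4 114.8]
```

View pics/c24.png

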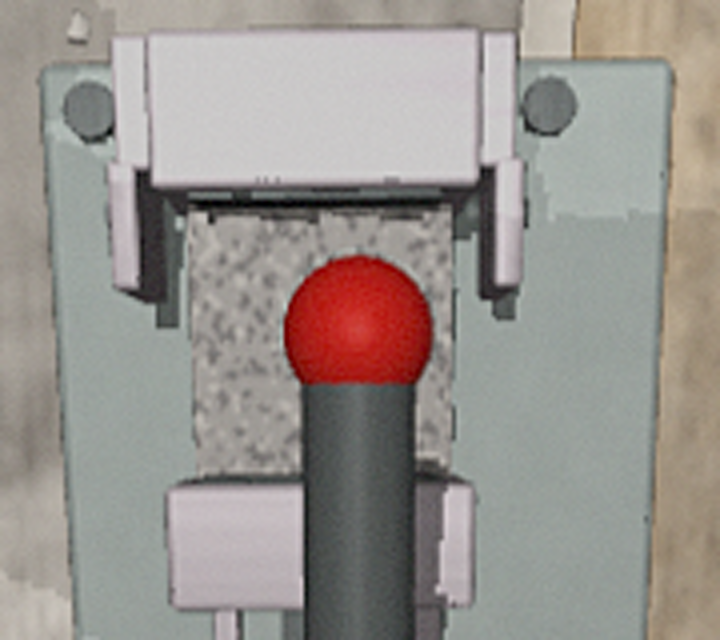

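{"name": "step_arm", "arguments": {
  "plan": [
    [[-0.8,-4,0,0.05],[-1.6,-8,0,0.1],[-2.4,-12,0,0.15],[-3.2,-16,0,0.2],[-4,-20,0,0.25],[-4.8,-24,0,0.3],[-5.35,-27.4,0,0.336],[-5.35,-27.4,-2,0.336],[-5.35,-27.4,-5,0.336],[-5.35,-27.4,-8,0.336],[-5.35,-27.4,-8,0.336],[-5.35,-27.4,-8,0.336]]
  ]
}}

```text
clock: 36.17
position: [0.4649, -0.38, 0.2921]
tool_rot: [3.139, 0.002, 0.416]
force: [-0.4, -0.4, -1.8]
grip_width: 0.0275
```

```bash
python3 -c "
from h import *
o=bot.observe();print(o['position'],o['tool_rot'],o['force'],o['moment'],o['grip_width'])
snap('wrist','w24');d=snap('top','t24')
print(w2px(d,[.4655,-.3793,.006]))"
```

```text
[ 0.46488581 -0.37995709  0.29210319] [3.13879072e+00 1.92779309e-03 4.16291400e-01] [-0.42133549 -0.38060433 -1.78144194] [ 0.03799298 -0.00038175 -0.0256077 ] 0.027478347687295637
[[409.82661391 218.22691406]]
```

View pics/w24.png

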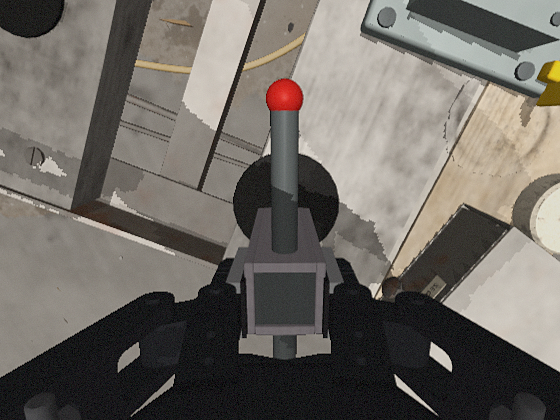

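{"name": "step_arm", "arguments": {
  "plan": [
    [[0.05,0.05,-2.5,0],[0.05,0.05,-4.5,0],[0.05,0.05,-6,0],[0.05,0.05,-6.7,0],[0.05,0.05,-6.9,0],[0.05,0.05,-6.9,0],[0.05,0.05,-6.9,0]]
  ]
}}

```text
clock: 36.85
position: [0.4667, -0.3798, 0.2267]
tool_rot: [3.133, -0.001, 0.416]
force: [-0.3, 0.1, -2.4]
grip_width: 0.0275
```

{"name": "step_arm", "arguments": {
  "plan": [
    [[0,0,-0.1,0],[0,0,-0.15,0],[0,0,-0.15,0]]
  ]
}}

```text
clock: 37.1
position: [0.4668, -0.3799, 0.2258]
tool_rot: [3.133, -0.001, 0.416]
force: [1.3, 0.6, -2.3]
grip_width: 0.0276
```

{"name": "step_arm", "arguments": {
  "plan": [
    [[-0.1,0.05,-0.2,0],[-0.1,0.05,-0.4,0],[-0.1,0.05,-0.45,0],[-0.1,0.05,-0.45,0],[-0.1,0.05,-0.45,0]]
  ]
}}

```text
clock: 37.52
position: [0.4658, -0.3794, 0.2212]
tool_rot: [3.133, -0.001, 0.416]
force: [0.5, -0.4, -2.8]
grip_width: 0.0274
```

{"name": "step_arm", "arguments": {
  "plan": [
    [[0,0,-0.1,0],[0,0,-0.1,0],[0,0,-0.1,0]]
  ]
}}

```text
clock: 37.77
position: [0.4659, -0.3795, 0.2208]
tool_rot: [3.132, -0.001, 0.416]
force: [-2.9, 1.2, 9.2]
grip_width: 0.0271
```

Contact on the pad. Release and lift straight up.

{"name": "step_arm", "arguments": {
  "plan": [
    [[0,0,0.03,0],[0,0,0.03,0],[0,0,0.03,0],[0,0,0.03,0],[0,0,0.03,0],[0,0,0.03,0]]
  ],
  "jaw": 0
}}

```text
clock: 38.27
position: [0.4659, -0.3794, 0.221]
tool_rot: [3.132, -0.001, 0.416]
force: [0.1, 0.8, 0.2]
grip_width: 0.0852
```

{"name": "step_arm", "arguments": {
  "plan": [
    [[0,0,1,0],[0,0,3,0],[0,0,6,0],[0,0,10,0],[0,0,14,0],[0,0,16,0],[0,0,16,0],[0,0,16,0]]
  ]
}}

```text
clock: 38.93
position: [0.4659, -0.3795, 0.383]
tool_rot: [3.13, -0.002, 0.416]
force: [0.2, -0.1, -1.3]
grip_width: 0.0855
```

```bash
python3 -c "
from h import *
o=bot.observe();print(o['position'],o['tool_rot'],o['force'],o['grip_width'])
snap('wrist','w25')"
```

```text
[ 0.46590746 -0.37949323  0.38296225] [ 3.12974586e+00 -2.33368801e-03  4.15678242e-01] [ 0.20162582 -0.06122941 -1.33482335] 0.0854942985768967
```

View pics/w25.png

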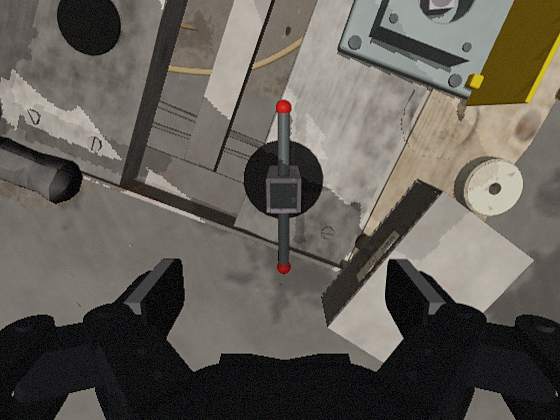

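{"name": "step_arm", "arguments": {
  "plan": [
    [[1,4,2,-0.1],[2,8,3,-0.2],[3,12,3,-0.33],[4,16,3,-0.33],[4,20,3,-0.33],[4,24,3,-0.33],[4,28,3,-0.33],[4,28,3,-0.33],[4,28,3,-0.33]]
  ]
}}

```text
clock: 39.73
position: [0.5056, -0.0969, 0.411]
tool_rot: [3.133, -0.0, 0.09]
force: [-0.2, -0.5, -1.5]
grip_width: 0.0852
```

Run:
```python
from h import *
o=bot.observe();print(o['position'],o['tool_rot'],o['force'],o['grip_width'])
d=snap('wrist','w26');p=d['pixels']
cv2.imwrite('pics/c26.png',cv2.resize(p[20:220,190:390],None,fx=3,fy=3,interpolation=cv2.INTER_CUBIC))
s=snap('side','s26')
a=s['pixels'][140:290,180:340]
cv2.imwrite('pics/c27.png',cv2.resize(a,None,fx=4,fy=4,interpolation=cv2.INTER_CUBIC))
```

```text
[ 0.50559075 -0.09692562  0.41099686] [ 3.13251789e+00 -9.05291185e-05  9.02595850e-02] [-0.18129931 -0.51090294 -1.5259803 ] 0.08516756572275899
```

View pics/c26.png

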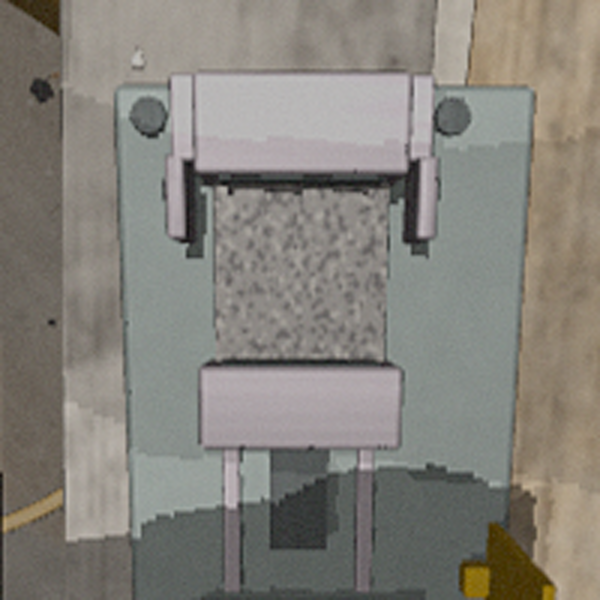

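View pics/c27.png

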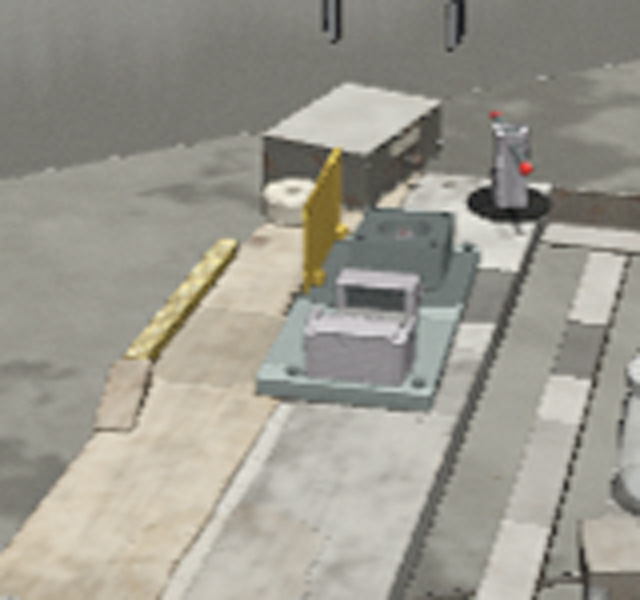

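Run:
```python
from h import *
d=load('w26')
P=[.5122,-.1148,.085]
R=np.array([[np.cos(P[2]),np.sin(P[2])],[-np.sin(P[2]),np.cos(P[2])]])
f=lambda a:np.array(a)/3+[190,20]
for n,uv,z in [('fixedtop',(300,171),.062),('jaw L',(203,367),.062),('jaw R',(402,367),.062),('tile',(216,187),.04),('tile',(388,187),.04),('tile',(386,362),.04),('tile',(217,362),.04)]:
    print(n,(R@(px2w(d,f([uv]),z)[0,:2]-P[:2])*1000).round(1))
```

```text
fixedtop [ -0.6 116. ]
jaw L [-30.1  59.1]
jaw R [31.5 59.4]
tile [-26.7 113.5]
tile [ 27.6 113.7]
tile [28.7 59.4]
tile [-27.1  59.1]
```

```bash
python3 -c "
from workcell import bot
print(bot.job_done(), bot.observe()['clock'])"
```

```text
the job is handed in; nothing more can be done
the job is handed in; nothing more can be done
```

The job is handed in. The two tiles that were present, one red-brown and one grey, are stacked on the bed and clamped against the fixed jaw. The spanner is back upright on the larger black pad.

- **Stacking:** I laid the red-brown tile on the bed first and the grey one on top, about 9 mm short of the fixed jaw.
- **Tightening:** I turned the spindle clockwise in three spanner swings, lifting off, swinging back a quarter turn and refitting between them. The torque on the last swing rose from near zero to 1.46 N m before I stopped.
- **Last checks:**
  - In the final picture the jaw gap measures about 56–57 mm. The tile edges lie parallel to the jaws, within about 1 mm of centre across the vice.
  - The tile edge nearest the fixed jaw measured 1.5–2.5 mm short of it. I put this down to measurement error, given the jaw gap and the torque.
  - The grey tile hides the red-brown one from above. I judged that tile from the jaw gap and its position before clamping, not from a direct view.
  - The spanner stands upright near the centre of its pad, the gripper is clear of everything, and nothing else appears moved. No tile seemed to have been knocked aside.
- **Disagreement:** Three estimates of the spindle's start angle differed: 0.73 rad from its flats, 0.69 from the red line and 0.83 from the jaw. I used 0.73, and the spanner seated without resistance each time.

The last state I read was at about 39.7 s, well inside the 210 s limit.

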